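Slide a thin gauge plate over the edge, turn it end for end and load the jig

TASK

Slide the thin brass plate along the channel of the blue slideway until its holed end overhangs the open edge far enough to be pinched by its sides (about 4 cm), pick it up there, lay it across the middle of the little rubber-topped stand with both ends overhanging and let go. Take it again by its plain end, set it in the checking jig and slide the holed end under the red bridge until it is fully home against the stop, lying flat on the jig's floor, and let go. Never drop the plate to the worktop and leave everything else where it is.

Things in the scene. Friction and masses are not known exactly. Their poses are not given: they have to be found in the camera images.
- plate_center (a point): Centre (half-way up) of the loose brass gauge plate: 130 mm long (its x), 50 wide (its y), 4 thick (z up), about 0.16 kg. The end towards its -x has a 16 mm round hole, 16 mm from that end; the +x end is plain. It starts in the slideway's channel, holed end towards the open edge.
- plate_tip (a point): Middle of the end face at the holed end of the brass plate (65 mm from the plate's centre along its -x), half-way up its thickness. Axes as the plate's.
- slideway: Fixed blue block with a straight channel between steel rails on top, along its x. Origin under it at worktop height. Channel floor 50 mm above the origin, 54 wide; rails 10 high above it, 76 wide overall. The open edge is sheer, at x = -105 mm, and faces the robot; end wall (10 high) has its face at x = +102 mm. With more than half its length over the edge the plate falls.
- stand: Fixed small grey pedestal with a flat black rubber top, 60 mm (its x) by 40 (its y), 50 above the origin, which lies under its middle at worktop height; foot 76 by 40, 6 high. The plate goes across it with its length along the stand's y, either way round, 45 mm overhanging on each side.
- jig: Fixed aluminium jig with a red bridge. Origin at worktop height; open front (its -x) faces the robot. Floor 50 mm above origin, from the sheer front edge at x = -55 to the stop face at x = +35; side guides 58 apart, 9 high above the floor, whole length. Bridge spans them from x = +7 to past the stop, underside 9, top 17 above the floor. Plate home: plain end juts 40 mm over the front edge.
- pen: Bystander, to be left where it is: black marker pen lying down, 140 mm long, 15 high. Origin at the centre of its underside.
- vee: Bystander, to be left where it is: small grey steel V block, 62x57x35 mm; just behind it the chuck and round bar of the machine at the back reach out above the worktop to x = 0.64 m (world), within 0.1 m of y = 0, up to 0.3 m high: keep the arm clear. Origin at the centre of its underside.
- brush: Bystander, to be left where it is: flat brush with wooden handle lying down, about 200 mm long, 12 high. Origin at the centre of its underside.
- caliper: Bystander, to be left where it is: steel caliper lying flat, about 225 mm long, 13 high. Origin at the centre of its underside.
- cup_a: Bystander, to be left where it is: open steel cup, 64 mm across, 47 high. Origin at the centre of its underside.
- cup_b: Bystander, to be left where it is: open steel cup, 64 mm across, 47 high. Origin at the centre of its underside.
- gauge_plate: The brass plate itself; origin at the centre of its underside, 2 mm under point plate_center, axes the same.

How it is judged:
By the outcome, as a careful person would: the job done as asked, in the order asked, and still so for the second after the job is handed in, with the robot touching nothing.
It also fails if it takes over 64 s, if anything falls off the work surface, if the arm or the gripper's body presses on something with over 40 N, if the wrist force passes 120 N, or if a joint passes its speed limit or range.

ROBOT

A 7-joint arm with a two-finger parallel gripper is mounted at the origin on a cart in front of the work surface, level with it; the furniture and walls round the work are solid. World frame = base frame: x ahead of the robot, y to its left, z up, the work surface at z = 0. Lengths are in mm, angles in rad, forces in N, time in s.
With the tool pointing down it reaches from about 400 to 875 mm from the base axis. Payload 4.4 kg.
Tool frame: the origin (TCP) lies between the finger pads; the fingertips stand ctrl.finger_overhang ahead of it and the grasp point (between the pads) lies 11 mm behind it (ctrl.finger_overhang is the distance from the TCP to the fingertips, in mm); z points along the fingers, y is the direction in which the jaws open and shut (so a half turn about z gives the same grasp; the last joint's range is limited). The gripper opens to 85 mm and grips with 20 to 120 N. Pads are 22 mm wide; open, the fingers measure 114 mm over their backs; the gripper's body (76 mm by 85 mm) begins 54 mm behind the grasp point. The pads swing forward as they close: fully open they stand 13 mm farther back than shut.
Start: joints at [1.046, 0.628, 0.038, 1.517, -0.027, 0.996, -0.02], TCP at [287.895, -582.781, 239.313] pointing down, gripper open.
Joint ranges: [-3.06, 3.06], [-0.37, 2.12], [-1.25, 1.32], [0.18, 2.47], [-1.1, 4.24], [0.23, 1.98], [-2.94, 2.94]. Speed limits (rad/s): [2.57, 2.57, 3.14, 3.14, 3.14, 3.14, 3.14].

INTERFACE

Orientations are given as [roll, pitch, yaw] about the fixed x, y, z axes, in that order (R = Rz(yaw) Ry(pitch) Rx(roll)).
In Python, from cell import ctrl gives the robot as it stands. The module is installed in compiled form; this text tells all that it offers.
- The arm moves only by the tool step_arm, never from a script. Its argument "deltas" is a list that holds one entry, the list of rows, each a list of 7 numbers: the opening, from 0 (shut) to 1 (fully open), then the shift along the world's x, y, z in mm, then the turn, a rotation vector about the world's x, y, z in rad. In form: [[[grip, tx, ty, tz, rx, ry, rz], ...]]. A call has 1 to 10 rows; each row shifts and turns the commanded pose from where the row before left it; what a row does not reach is not made up. A row lasts 1/12 s, in which the tool goes at most 41.7 mm and 7.16 degrees, less where a joint would pass 70% of its speed; a pose out of reach is approached as far as the arm can. A call is refused whole if a number of a shift passes 41.7 or a number of a turn 0.125, either way. A call with a gripper value outside its range is refused whole. The fingers move at their own pace and stop on an object; the grip force is fixed at half the most. Time passes only in rows, so rows that do not move let the fingers close. It gives the time, the measured TCP pose, the force and the opening at its end, in the units of the state.
- ctrl.read_state(): the state, without advancing time (a new reading comes with each control period).
- ctrl.get_image(name): name is "scene" or "top"; returns (picture, depth): 400x640x3 uint8, red, green, blue; 400x640 float32, mm along the optical axis (not along the pixel's ray), 0 where there is no reading.
- ctrl.camera_info(name): a dict with "intrinsics" (3x3 intrinsics, pixels), "rvec" (rotation vector, rad) and "tvec" (3), from world to camera coordinates, as OpenCV has them. Camera axes: x right, y down, z forward; pixel columns grow to the right and rows downward; lengths in mm; the calibration is good to about 2 mm. A picture is of the moment at which its call begins. camera_info takes no time and is no camera call.
- ctrl.finish_job(): hands the job in, once; it reports no verdict.
The state is a dict: "clock": time; "qpos": joint angles; "qd": joint speeds; "tau": joint torques, N m; "eef_pos": TCP position; "tool_rot": TCP orientation; "force": force on the tool from outside, world axes, zero at the start; "torque": the same for the moment, N m; "width": finger opening in mm.
Only numpy, scipy, OpenCV 4.12 (cv2) and the standard library are available. Lean on these libraries where they do the work, as an engineer would, in place of code of your own. Each camera call takes 0.05 s, during which the arm holds its last target.

## Working session

There is one attempt and no reset: what is moved stays moved. The work goes in short steps, Python scripts to look and compute and a tool call to move; the robot and the scene stay as the last step left them, time stands still between calls to the robot, and variables do not carry over. Pictures are saved under pics/ and viewed, and the job is handed in when it is done.

Besides the shell and the picture viewer there is one more tool, called as name(argument=value, ...) on one line, values as JSON. step_arm: Moves the arm, as the interface text tells. Its arguments: {"type":"object","properties":{"deltas":{"type":"array"}},"required":["deltas"]}

```bash
mkdir -p pics; ls; python3 - <<'E'
from cell import ctrl
import cv2
print(ctrl.read_state()); print(ctrl.finger_overhang)
for n in("scene","top"):
    p,d=ctrl.get_image(n); cv2.imwrite(f"pics/{n}0.png",p[:,:,::-1]); 
    import numpy as np; np.save(f"{n}0.npy",d); np.save(f"{n}0p.npy",p)
    print(n,ctrl.camera_info(n))
E
```

```text
pics
{'clock': 0.0, 'qpos': array([ 1.04617546,  0.62935082,  0.0384374 ,  1.51835886, -0.02698619,
        0.99626857, -0.02001436]), 'qd': array([ 0.0016697 ,  0.00188855, -0.00032445,  0.00120692, -0.00038084,
       -0.00059392, -0.00087086]), 'tau': array([-8.84654110e-04, -5.63408732e+01,  1.22605383e+00, -1.93453932e+01,
        1.09479626e-02,  1.01839119e-02,  1.93110475e-05]), 'eef_pos': array([ 287.64090426, -582.22765439,  238.38886178]), 'tool_rot': array([-3.13972528e+00,  3.34767203e-05,  4.58817954e-01]), 'force': array([-0.2095076 ,  0.12025033, -0.67863468]), 'torque': array([-0.02806519, -0.00211216, -0.0088553 ]), 'width': 85.18085351860411}
8.0
scene {'intrinsics': array([[375.01910414,   0.        , 313.41820799],
       [  0.        , 375.01910414, 204.99543256],
       [  0.        ,   0.        ,   1.        ]]), 'rvec': array([ 2.23600949, -0.55940575,  0.27255025]), 'tvec': array([-448.65694942,  178.28944785, 1178.20041299])}
top {'intrinsics': array([[441.48161077,   0.        , 317.83100419],
       [  0.        , 441.48161077, 204.1204259 ],
       [  0.        ,   0.        ,   1.        ]]), 'rvec': array([ 2.22099934, -1.97825755,  0.2122352 ]), 'tvec': array([ -81.50645376,  504.31522157, 1173.23822771])}
```

View pics/scene0.png

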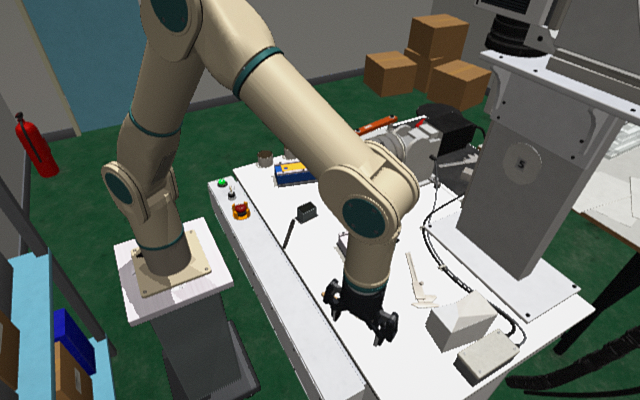

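View pics/top0.png

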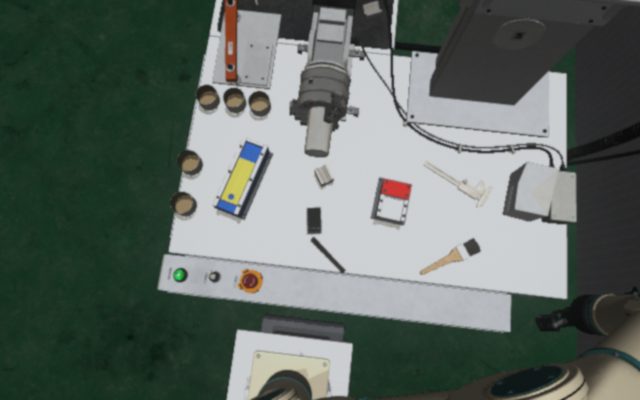

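The top view shows the slideway around (243,178), with the yellow plate in it. The stand is at (314,220), the jig at (391,201), the V block at (323,176), the pen at (327,254) and the brush at (450,256). I'll zoom in and measure.

```bash
cat > h.py <<'E'
import numpy as np, cv2
from cell import ctrl
def cam(n):
    i=ctrl.camera_info(n); R,_=cv2.Rodrigues(i["rvec"]); return i["intrinsics"],R,np.array(i["tvec"]).ravel()
def atz(n,uv,z):
    "pixels -> world at plane z"
    K,R,t=cam(n); uv=np.atleast_2d(np.float64(uv)); z=np.broadcast_to(z,len(uv))
    r=(np.linalg.inv(K)@np.c_[uv,np.ones(len(uv))].T).T@R; c=-R.T@t
    return c+r*((z-c[2])/r[:,2])[:,None]
def cloud(n,d):
    K,R,t=cam(n); v,u=np.mgrid[:d.shape[0],:d.shape[1]]
    p=np.stack([(u-K[0,2])/K[0,0]*d,(v-K[1,2])/K[1,1]*d,d],-1)
    return (p-t)@R
def proj(n,P):
    i=ctrl.camera_info(n); return cv2.projectPoints(np.float64(P).reshape(-1,1,3),i["rvec"],i["tvec"],i["intrinsics"],None)[0].reshape(-1,2)
def snap(n,name):
    p,d=ctrl.get_image(n); cv2.imwrite(f"pics/{name}.png",p[:,:,::-1]); np.save(name+"p.npy",p); np.save(name+"d.npy",d); return p,d
def crop(p,u0,v0,u1,v1,k,name):
    c=cv2.resize(p[v0:v1,u0:u1,::-1],None,fx=k,fy=k,interpolation=cv2.INTER_CUBIC); cv2.imwrite(f"pics/{name}.png",c)
E
python3 - <<'E'
from h import *
p=np.load("top0p.npy"); d=np.load("top0.npy")
crop(p,200,125,300,225,6,"c_slide"); crop(p,290,160,420,260,6,"c_mid")
W=cloud("top",d)
for u,v in[(243,178),(235,195),(250,155),(228,208),(314,220),(314,214),(395,188),(392,212),(400,300-60),(300,200)]: print((u,v),W[v,u].round(1))
E
```

```text
(243, 178) [562.  196.1  49.7]
(235, 195) [509.2 209.5  56.2]
(250, 155) [630.7 185.8  53.1]
(228, 208) [471.9 225.   47.5]
(314, 220) [465.6 -17.3  48.3]
(314, 214) [482.4 -15.4  48.5]
(395, 188) [ 579.1 -231.2   61.8]
(392, 212) [ 513.1 -230.3   48.3]
(400, 240) [ 445.1 -266.8   -1.2]
(300, 200) [528.4  31.6  -0.8]
```

View pics/c_slide.png

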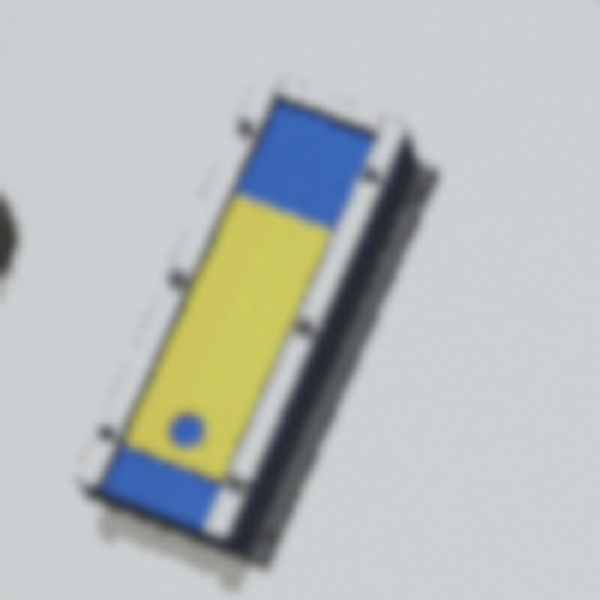

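View pics/c_mid.png

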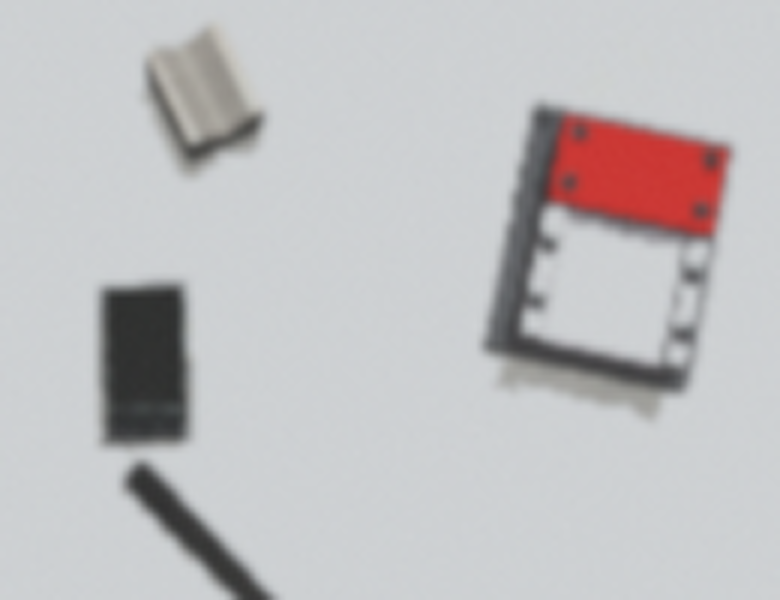

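```bash
python3 - <<'E'
from h import *
p=np.load("top0p.npy").astype(int); K,R,t=cam("top"); print("cam",-R.T@t)
r,g,b=p[...,0],p[...,1],p[...,2]
def fit(mask,z,n):
    m=mask.astype(np.uint8); nn,l,s,_=cv2.connectedComponentsWithStats(m)
    i=1+np.argmax(s[1:,4]); pts=np.argwhere(l==i)[:,::-1].astype(float)
    # fill holes; subpixel-ish
    w=atz("top",pts,z)[:,:2].astype(np.float32); rect=cv2.minAreaRect(w)
    print(n,s[i],"c",np.round(rect[0],1),"size",np.round(rect[1],1),"ang",round(rect[2],2),"mean",w.mean(0).round(1)); 
reg=np.zeros(r.shape,bool); reg[125:225,200:300]=1
fit(reg&(r>150)&(b<120)&(g>140),54,"plate")
fit(reg&(b>150)&(r<110),50,"blue far")
reg2=np.zeros(r.shape,bool); reg2[150:240,360:420]=1
fit(reg2&(r>150)&(g<90),67,"bridge")
reg3=np.zeros(r.shape,bool); reg3[200:236,300:325]=1
fit(reg3&(r<90),50,"stand")
def cp(u0,v0,z,pts): return atz("top",[(u0+(x+.5)/6-.5,v0+(y+.5)/6-.5) for x,y in pts],z)[:,:2].round(1)
print("plate corners FL FR NL NR",cp(200,125,54,[(240,195),(335,227),(125,443),(222,480)]).tolist())
print("rail outer top: NL NR FR",cp(200,125,60,[(85,490),(237,550),(405,140)]).tolist())
print("far wall top L", cp(200,125,60,[(277,95),(377,133)]).tolist())
print("hole",cp(200,125,54,[(187,430)]).tolist())
print("jig bridge corners FL FR NR NL z67",cp(290,160,67,[(560,110),(730,150),(712,235),(550,205)]).tolist())
print("jig front z59: L R",cp(290,160,59,[(490,345),(518,340),(662,362),(685,375)]).tolist())
print("stand z50",cp(290,160,50,[(101,288),(184,285),(187,412),(105,412)]).tolist())
print("pen",cp(290,160,8,[(137,475)]).tolist(),"vee z35",cp(290,160,35,[(147,60),(215,28),(262,115),(195,155)]).tolist())
E
```

```text
cam [ 251.50665644  -53.09975064 1253.55091716]
plate [221 158  34  47 750] c [551.5 209.4] size [ 51.7 128.1] ang 75.03 mean [553.1 209. ]
blue far [240 143  22  20 271] c [640.  185.6] size [50.9 47.1] ang 74.19 mean [639.7 185.9]
bridge [382 180  28  19 366] c [ 575.9 -232.6] size [75.1 41.2] ang 83.65 mean [ 575.5 -232.7]
stand [308 208  13  25 306] c [465.5 -17.4] size [67.5 33.2] ang 6.89 mean [464.3 -16.9]
plate corners FL FR NL NR [[620.8, 214.2], [610.3, 167.1], [495.3, 248.9], [483.1, 201.4]]
rail outer top: NL NR FR [[470.0, 262.1], [450.2, 188.2], [655.0, 139.3]]
far wall top L [[670.3, 203.0], [656.9, 153.0]]
hole [[504.7, 221.2]]
jig bridge corners FL FR NR NL z67 [[602.7, -194.7], [592.6, -274.5], [551.4, -269.1], [556.9, -193.9]]
jig front z59: L R [[490.0, -173.2], [493.8, -185.7], [491.2, -252.1], [486.4, -263.0]]
stand z50 [[497.8, 7.7], [503.6, -30.4], [444.5, -38.6], [440.2, -1.2]]
pen [[418.6, -18.0]] vee z35 [[614.1, 0.0], [633.8, -30.5], [593.3, -57.6], [570.1, -28.1]]
```

```bash
cat > fit.py <<'E'
from h import *
from scipy.optimize import minimize
from scipy.ndimage import map_coordinates
def tf(q,P):
    c,s=np.cos(q[2]),np.sin(q[2]); P=np.float64(P); return np.c_[q[0]+c*P[:,0]-s*P[:,1],q[1]+s*P[:,0]+c*P[:,1],P[:,2]]
S=lambda a,b,n=60:np.linspace(a,b,n)
# segments (start,end): [x,y,z]
MODELS={
"slideway":[([-105,27,50],[102,27,50]),([-105,-27,60],[102,-27,60]),([-105,-38,60],[105,-38,60]),([102,27,50],[102,-25,50]),([-105,27,50],[-105,-22,50])],
"plate":[([-65,25,4],[65,25,4]),([-65,-25,4],[65,-25,4]),([-65,-25,4],[-65,25,4]),([65,-25,4],[65,25,4])],
"stand":[([-30,-20,50],[30,-20,50]),([-30,20,50],[30,20,50]),([30,-20,50],[30,20,50])],
"jig":[([-55,29,50],[7,29,50]),([-55,-29,59],[7,-29,59]),([7,-30,67],[7,30,67]),([-55,29,50],[-55,-25,50])],
}
def fitm(n,p,name,q0,dz=0,sig=1.0,extra=None):
    segs=MODELS[name]; 
    g=cv2.GaussianBlur(p.astype(np.float32),(0,0),sig)
    gx=np.stack([cv2.Sobel(g[...,i],cv2.CV_32F,1,0) for i in range(3)]);gy=np.stack([cv2.Sobel(g[...,i],cv2.CV_32F,0,1) for i in range(3)])
    P=[tf((0,0,0),np.c_[S(a[0],b[0]),S(a[1],b[1]),S(a[2],b[2])]) for a,b in segs]
    def cost(q):
        c=0
        for s in P:
            uv=proj(n,tf(q,s+[0,0,dz])); d=uv[-1]-uv[0]; L=np.linalg.norm(d)+1e-9; nx,ny=-d[1]/L,d[0]/L
            a=np.stack([map_coordinates(gx[i],[uv[:,1],uv[:,0]],order=1)*nx+map_coordinates(gy[i],[uv[:,1],uv[:,0]],order=1)*ny for i in range(3)])
            c-=np.sqrt((a.mean(1)**2).sum())*L
        return c
    q0=np.float64(q0); best=None
    for dx in(-4,0,4):
        for dy in(-4,0,4):
            for da in (-.04,0,.04):
                x0=q0+[dx,dy,da]; r=minimize(cost,x0,method="Nelder-Mead",options=dict(initial_simplex=[x0,x0+[3,0,0],x0+[0,3,0],x0+[0,0,.03]],xatol=.02,fatol=.01))
                if best is None or r.fun<best.fun: best=r
    return best
def overlay(n,p,items,box,k,fn):
    u0,v0,u1,v1=box; im=cv2.resize(p[v0:v1,u0:u1,::-1],None,fx=k,fy=k,interpolation=cv2.INTER_NEAREST)
    for name,q,dz in items:
        for a,b in MODELS[name]:
            uv=proj(n,tf(q,np.float64([a,b])+[0,0,dz])); uv=((uv+.5-[u0,v0])*k-.5)
            cv2.line(im,tuple(map(int,uv[0])),tuple(map(int,uv[1])),(255,0,255),1)
    cv2.imwrite("pics/"+fn+".png",im)
E
python3 - <<'E'
from fit import *
p=np.load("top0p.npy"); it=[]
for n,q,dz in [("slideway",(561,199,-.262),0),("plate",(552,208,-.265),50),("stand",(471,-16,.15),0),("jig",(544,-226,-.09),0)]:
    r=fitm("top",p,n,q,dz); print(n,r.x.round(3),np.degrees(r.x[2]).round(2),r.fun); it.append((n,r.x,dz))
overlay("top",p,it[:2],(205,130,285,225),7,"o1"); overlay("top",p,it[2:],(300,170,420,245),6,"o2")
E
```

```text
Traceback (most recent call last):
  File "fit.py", line 30, in fitm
    x0=q0+[dx,dy,da]; r=minimize(cost,x0,method="Nelder-Mead",options=dict(initial_simplex=[x0,x0+[3,0,0],x0+[0,3,0],x0+[0,0,.03]],xatol=.02,fatol=.01))
                        ~~~~~~~~^^^^^^^^^^^^^^^^^^^^^^^^^^^^^^^^^^^^^^^^^^^^^^^^^^^^^^^^^^^^^^^^^^^^^^^^^^^^^^^^^^^^^^^^^^^^^^^^^^^^^^^^^^^^^^^^^^^^^^^^
  File "fit.py", line 22, in cost
    uv=proj(n,tf(q,s+[0,0,dz])); d=uv[-1]-uv[0]; L=np.linalg.norm(d)+1e-9; nx,ny=-d[1]/L,d[0]/L
  File "h.py", line 15, in proj
    i=ctrl.camera_info(n); return cv2.projectPoints(np.float64(P).reshape(-1,1,3),i["rvec"],i["tvec"],i["intrinsics"],None)[0].reshape(-1,2)
ValueError: time passes only in moves, steps and waits
```

Too many camera_info calls, so I'll cache it.

```bash
sed -i 's/^from cell import ctrl/from cell import ctrl\nimport functools\n@functools.lru_cache\ndef info(n): return ctrl.camera_info(n)/; s/i=ctrl.camera_info(n)/i=info(n)/' h.py
cat > f0.py <<'E'
from fit import *
p=np.load("top0p.npy"); it=[]
for n,q,dz in [("slideway",(561,199,-.262),0),("plate",(552,208,-.265),50),("stand",(471,-16,.15),0),("jig",(544,-226,-.09),0)]:
    r=fitm("top",p,n,q,dz); print(n,r.x.round(3),np.degrees(r.x[2]).round(2),r.fun); it.append((n,r.x,dz))
overlay("top",p,it[:2],(205,130,285,225),6,"o1"); overlay("top",p,it[2:],(300,170,420,245),6,"o2")
E
python3 f0.py
```

```text
slideway [ 5.68769e+02  2.04296e+02 -2.59000e-01] -14.85 -68678.64795589584
plate [ 5.51817e+02  2.09289e+02 -2.59000e-01] -14.85 -30767.75027607641
stand [ 4.70043e+02 -1.54710e+01  1.60000e-01] 9.19 -29337.25681037929
jig [ 5.48587e+02 -2.23626e+02 -1.14000e-01] -6.55 -24675.09048928802
```

```bash
sleep 1
```

```text
(no output)
```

View pics/o1.png

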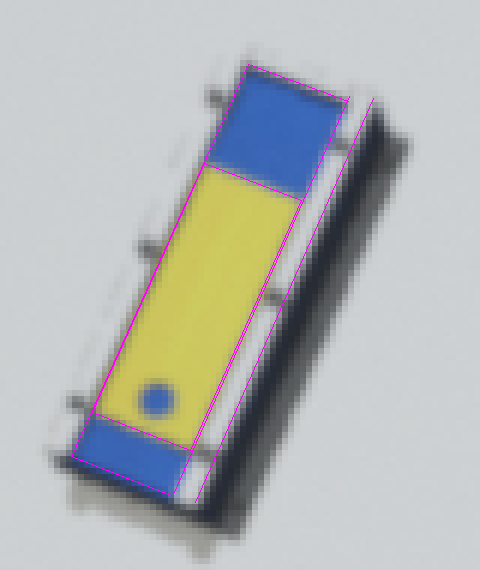

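View pics/o2.png

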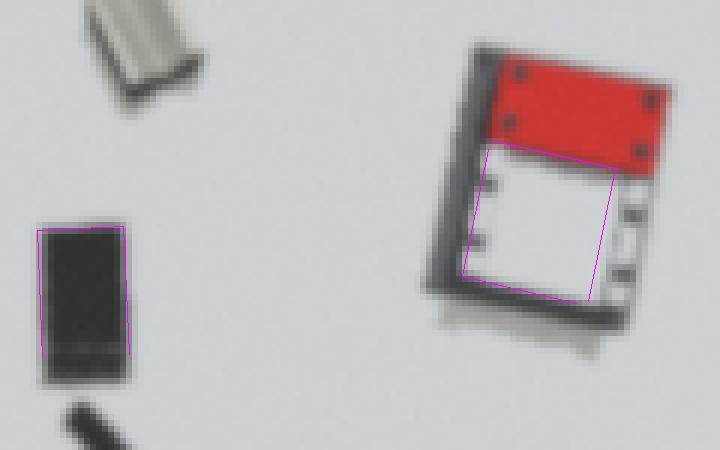

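```bash
cat >> fit.py <<'E'
MODELS["jig"]=[([7,-40,67],[7,40,67]),([7,40,67],[43,40,67]),([7,-40,67],[43,-40,67]),([-55,40,59],[7,40,59]),([-55,-40,59],[7,-40,59]),([-55,39,59],[-55,29,59]),([-55,29,50],[-55,-29,50]),([-55,-29,59],[-55,-39,59])]
E
python3 - <<'E'
from fit import *
p=np.load("top0p.npy")
c=lambda pts,z:atz("top",[(300+(x+.5)/6-.5,170+(y+.5)/6-.5) for x,y in pts],z)[:,:2]
g=c([(485,185),(632,215),(475,243),(622,274)],59); b=c([(520,72),(651,100),(509,122),(641,150)],67)
for a in(g,b):
    print(a.round(1).tolist(), np.linalg.norm(a[0]-a[1]).round(1),"mids",((a[0]+a[1])/2).round(1),((a[2]+a[3])/2).round(1), "yaw",np.degrees([np.arctan2(*(-(a[i]-a[j])*[1,-1])[[0,1]][::1]) if 0 else np.arctan2(-(a[i]-a[j])[0],(a[i]-a[j])[1]) for i,j in((0,1),(2,3))]).round(2), "long",np.degrees([np.arctan2(*(a[i]-a[i+2])[::-1]) for i in(0,1)]).round(2))
r=fitm("top",p,"jig",(546,-227,-.1)); print(r.x.round(3),np.degrees(r.x[2]),r.fun)
overlay("top",p,[("jig",r.x,0)],(355,170,420,245),8,"o2")
E
```

```text
[[539.7, -194.2], [533.4, -262.8], [511.9, -192.0], [505.2, -260.2]] 68.8 mids [ 536.6 -228.5] [ 508.6 -226.1] yaw [-5.27 -5.6 ] long [-4.6  -5.11]
[[593.2, -204.8], [586.8, -266.1], [568.8, -201.7], [562.6, -263.2]] 61.6 mids [ 590.  -235.4] [ 565.7 -232.5] yaw [-5.95 -5.8 ] long [-7.18 -6.72]
[ 5.47555e+02 -2.31406e+02 -8.40000e-02] -4.820974378997197 -40482.636324237865
```

```bash
sleep 0.1
```

```text
(no output)
```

View pics/o2.png

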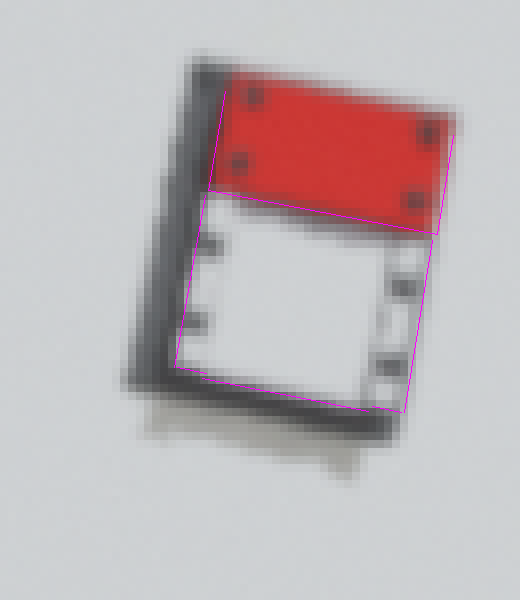

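step_arm(deltas=[[[0,8,31,0,0,0,0.11],[0,8,31,0,0,0,0.11],[0,8,31,0,0,0,0.11],[0,8,31,0,0,0,0.11],[0,8,31,0,0,0,0.11],[0,8,31,0,0,0,0.11],[0,8,31,0,0,0,0.11],[0,8,31,0,0,0,0.11],[0,8,31,0,0,0,0.11],[0,8,31,0,0,0,0.11]]])

```text
clock: 0.93
eef_pos: [367.8, -271.2, 239.2]
tool_rot: [-3.141, -0.0, 1.564]
force: [1.2, 0.1, -0.0]
width: 0.1
```

step_arm(deltas=[[[0,8,31,0,0,0,0.11],[0,8,31,0,0,0,0.11],[0,8,31,0,0,0,0.11],[0,8,31,0,0,0,0.11],[0,8,31,0,0,0,0.11],[0,8,31,0,0,0,0.11],[0,8,31,0,0,0,0.11],[0,8,31,0,0,0,0.11],[0,8,31,0,0,0,0.11],[0,8,31,0,0,0,0.11]]])

```text
clock: 1.77
eef_pos: [447.8, 38.6, 239.2]
tool_rot: [-3.141, -0.0, 2.664]
force: [-0.2, -0.0, -0.6]
width: 0.1
```

step_arm(deltas=[[[0,10,29,-8,0,0,0.0436],[0,10,29,-8,0,0,0.0436],[0,10,29,-8,0,0,0.0436],[0,10,29,-8,0,0,0.0436],[0,10,29,-8,0,0,0.0436],[0,10,0,-5,0,0,0]]])

```text
clock: 2.27
eef_pos: [507.2, 189.8, 193.9]
tool_rot: [3.136, -0.002, 2.887]
force: [0.6, 0.7, -0.7]
width: -0.1
```

```bash
python3 - <<'E'
from h import *
p,d=snap("scene","s1"); crop(p,150,120,470,320,2.4,"s1c")
print(ctrl.read_state()["eef_pos"],ctrl.read_state()["tool_rot"],ctrl.read_state()["qpos"].round(2))
E
```

```text
[509.27153514 185.76658827 192.87921761] [ 3.13885426e+00 -8.01962817e-04  2.88121565e+00] [ 0.01  0.6  -0.63  1.86  0.47  0.83  0.46]
```

View pics/s1c.png

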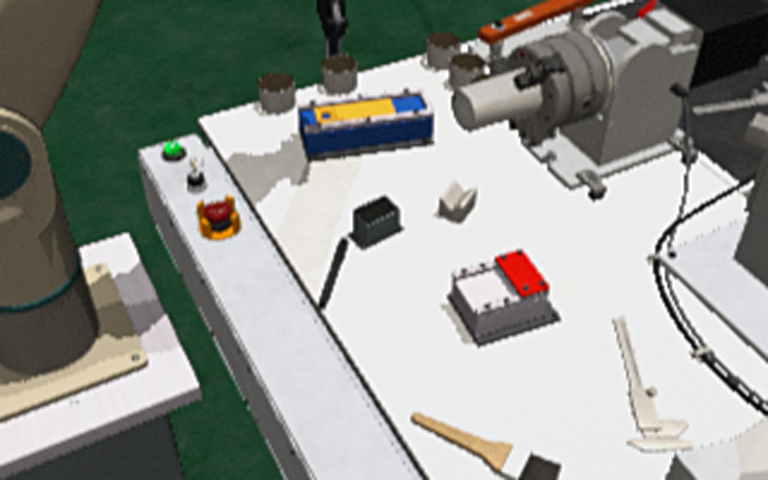

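The scene view shows the slideway, stand and jig clear of the arm. I'll overlay the models here as a cross-check.

```bash
python3 - <<'E'
from fit import *
p=np.load("s1p.npy")
box=lambda x0,x1,y,z:[([x0,-y,z],[x1,-y,z]),([x0,y,z],[x1,y,z]),([x0,-y,z],[x0,y,z]),([x1,-y,z],[x1,y,z])]
MODELS["slideway"]=box(-105,102,27,50)+box(-105,112,38,60)
MODELS["stand"]=box(-30,30,20,50); MODELS["jig"]=box(-55,35,29,50)+box(7,43,40,67)+box(-55,7,40,59)
a=("slideway",(568.8,204.3,-.259),0),("plate",(551.8,209.3,-.259),50)
b=("stand",(470,-15.5,.16),0),("jig",(547.5,-230.3,-.1),0)
overlay("scene",p,a,(265,150,345,195),9,"o3"); overlay("scene",p,b,(290,190,390,270),7,"o4")
p2=np.load("top0p.npy");overlay("top",p2,b,(300,170,420,245),6,"o5")
E
sleep 0.1
```

```text
(no output)
```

View pics/o3.png

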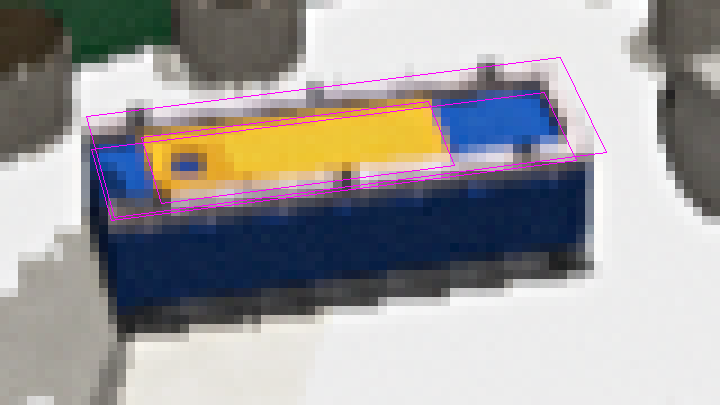

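View pics/o4.png

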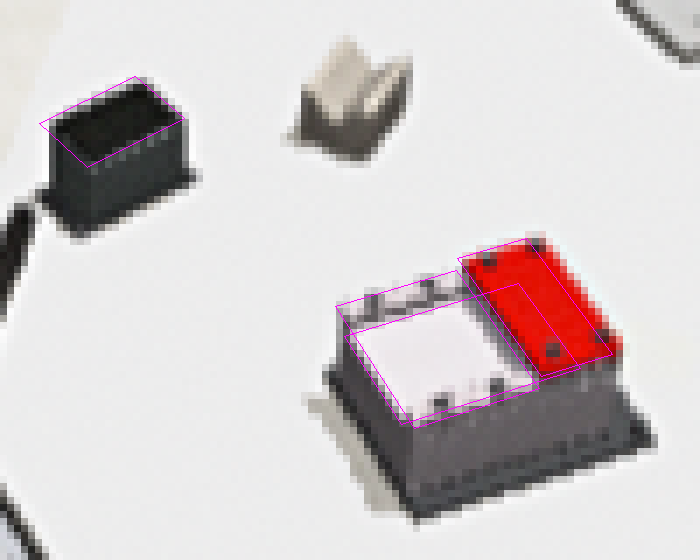

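View pics/o5.png

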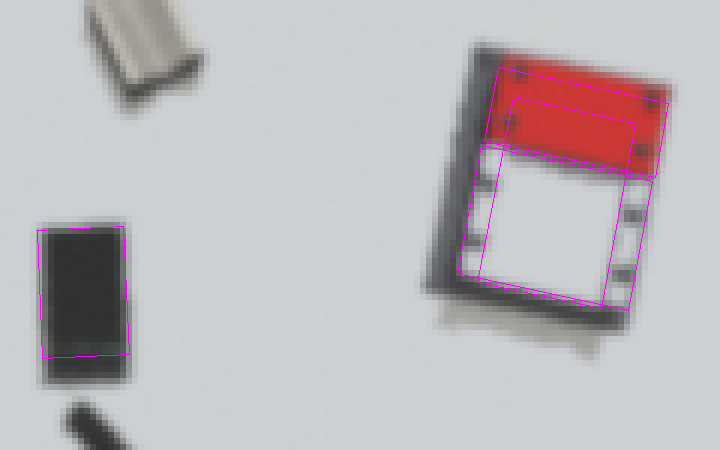

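step_arm(deltas=[[[0,33,0,-10,0,0,0],[0,33,0,-20,0,0,0],[0,33,0,-25,0,0,0],[0,33,0,-25,0,0,0],[0,0,0,-20,0,0,0],[0,0,0,0,0,0,0],[0,0,0,0,0,0,0]]])

```text
clock: 2.9
eef_pos: [638.2, 180.9, 93.1]
tool_rot: [-3.139, -0.004, 2.876]
force: [-0.2, 0.0, 0.0]
width: 0.2
```

```bash
python3 - <<'E'
from h import *
s=ctrl.read_state(); print(s["eef_pos"],s["tool_rot"],s["force"],s["qpos"].round(2))
p,d=snap("top","t2"); crop(p,200,110,300,230,5,"t2c")
p,d=snap("scene","s2"); crop(p,240,120,380,220,5,"s2c")
E
```

```text
[638.16263144 180.92070063  93.06624512] [-3.13908682 -0.00369002  2.87603527] [-0.2395586   0.04315042  0.018695  ] [-0.01  0.88 -0.55  1.58  0.56  0.85  0.53]
```

View pics/t2c.png

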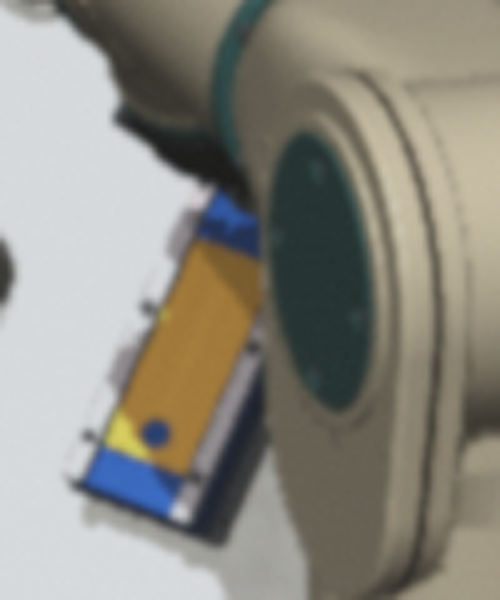

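View pics/s2c.png

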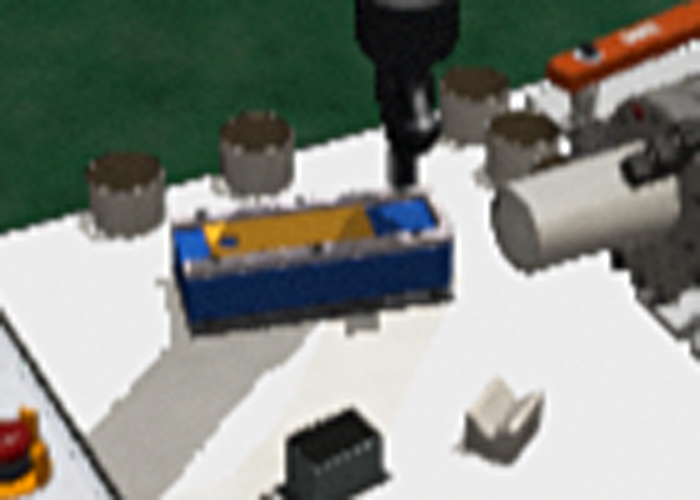

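step_arm(deltas=[[[0,2,4,-10,0,0,0],[0,0,0,-15,0,0,0],[0,0,0,-6,0,0,0],[0,0,0,0,0,0,0],[0,0,0,0,0,0,0]]])

```text
clock: 3.42
eef_pos: [641.2, 186.0, 62.6]
tool_rot: [-3.141, -0.001, 2.877]
force: [0.5, 0.3, 0.2]
width: 0.1
```

step_arm(deltas=[[[0,0,0,-2,0,0,0],[0,0,0,0,0,0,0]]])

```text
clock: 3.58
eef_pos: [642.0, 186.3, 61.4]
tool_rot: [3.141, 0.0, 2.877]
force: [0.8, 0.4, -0.7]
width: -0.1
```

step_arm(deltas=[[[0,0,0,-1,0,0,0],[0,0,0,0,0,0,0]]])

```text
clock: 3.75
eef_pos: [642.0, 186.2, 60.4]
tool_rot: [3.141, 0.0, 2.877]
force: [0.0, 0.0, 1.1]
width: -0.1
```

step_arm(deltas=[[[0,0,0,-1,0,0,0],[0,0,0,0,0,0,0]]])

```text
clock: 3.92
eef_pos: [641.9, 186.2, 59.3]
tool_rot: [-3.142, -0.0, 2.877]
force: [-0.4, 0.0, 0.4]
width: -0.1
```

step_arm(deltas=[[[0,-5.8,1.54,0,0,0,0],[0,-5.8,1.54,0,0,0,0],[0,-5.8,1.54,0,0,0,0],[0,-5.8,1.54,0,0,0,0],[0,-5.8,1.54,0,0,0,0],[0,-5.8,1.54,0,0,0,0],[0,-5.8,1.54,0,0,0,0],[0,-5.8,1.54,0,0,0,0],[0,0,0,0,0,0,0]]])

```text
clock: 4.67
eef_pos: [593.8, 199.3, 59.4]
tool_rot: [-3.141, -0.001, 2.878]
force: [-0.3, 0.6, 0.6]
width: -0.1
```

```bash
python3 - <<'E'
from h import *
s=ctrl.read_state(); print(s["eef_pos"],s["tool_rot"],s["force"])
p,d=snap("scene","s3"); crop(p,240,120,380,220,5,"s3c")
E
```

```text
[593.84525774 199.25633804  59.41082045] [-3.14120174e+00 -1.29480854e-03  2.87830052e+00] [-0.26340716  0.61024871  0.59277185]
```

View pics/s3c.png

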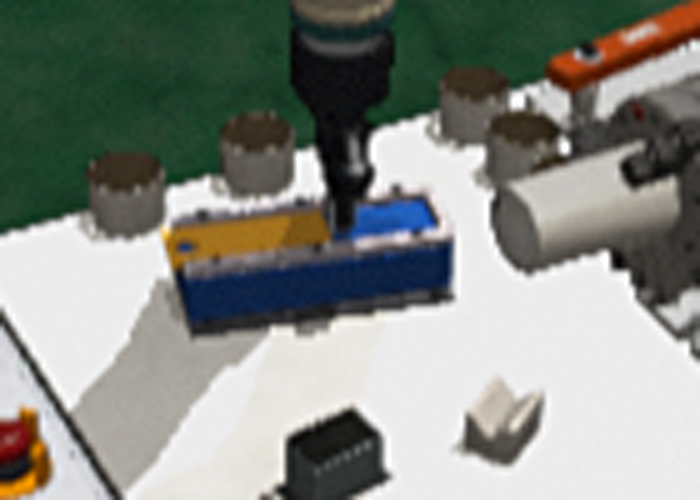

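step_arm(deltas=[[[0,-4.8,1.25,0,0,0,0],[0,-4.8,1.25,0,0,0,0],[0,-4.8,1.25,0,0,0,0],[0,-4.8,1.25,0,0,0,0],[0,-4.8,1.25,0,0,0,0],[0,-3,0.8,0,0,0,0],[0,-1.5,0.4,0,0,0,0],[0,0,0,0,0,0,0],[0,0,0,0,0,0,0]]])

```text
clock: 5.47
eef_pos: [566.7, 206.0, 59.2]
tool_rot: [-3.141, -0.001, 2.877]
force: [-0.6, -0.3, 0.1]
width: -0.5
```

```bash
python3 - <<'E'
from h import *
s=ctrl.read_state(); print(s["eef_pos"],s["tool_rot"],s["force"])
p,d=snap("scene","s4"); crop(p,240,120,380,220,5,"s4c")
p,d=snap("top","t4"); crop(p,200,125,300,225,6,"t4c")
E
```

```text
[566.65693256 206.03646747  59.23909703] [-3.14133702e+00 -5.42225271e-04  2.87689855e+00] [-0.58505141 -0.34749477  0.0793187 ]
```

View pics/s4c.png

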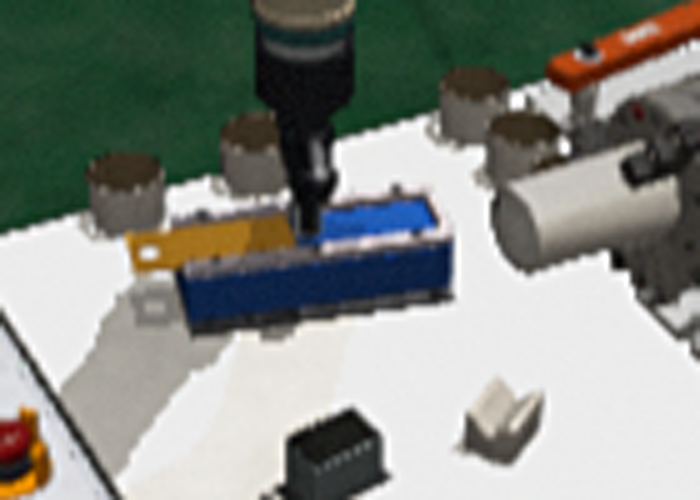

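View pics/t4c.png

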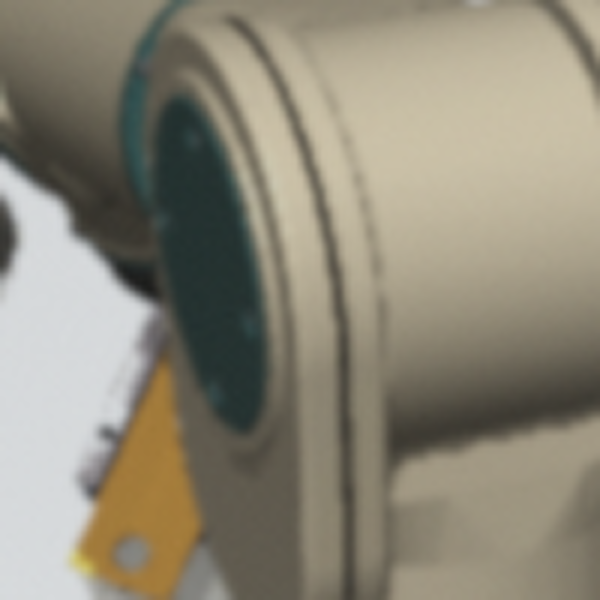

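```bash
python3 - <<'E'
from h import *
a=atz("top",[(200+(x+.5)/6-.5,125+(y+.5)/6-.5) for x,y in [(132,552),(78,561),(168,598)]],54)[:,:2]
c,s=np.cos(-.259),np.sin(-.259)
for q in list(a)+[(a[1]+a[2])/2]:
    d=q-[568.8,204.3]; print(q.round(1),"slide frame",(c*d[0]+s*d[1]).round(1),(-s*d[0]+c*d[1]).round(1))
E
```

```text
[444.7 237.3] slide frame -128.4 0.1
[437.7 261.3] slide frame -141.3 21.5
[425.4 217.4] slide frame -142.0 -24.0
[431.6 239.4] slide frame -141.7 -1.2
```

step_arm(deltas=[[[0,-1.9,0.5,0,0,0,0],[0,0,0,0,0,0,0],[0,1,-0.3,10,0,0,0],[0,0,0,25,0,0,0],[0,0,0,25,0,0,0],[0,-20,5,0,0,0,0],[0.5,-35,9,0,0,0,0],[1,-35,9,0,0,0,0],[1,-26.5,6.6,0,0,0,0],[1,0,0,0,0,0,0]]])

```text
clock: 6.4
eef_pos: [443.4, 237.5, 120.3]
tool_rot: [-3.14, -0.004, 2.884]
force: [-0.4, -0.9, 0.4]
width: 48.4
```

step_arm(deltas=[[[1,0,0,0,0,0,0],[1,0,0,0,0,0,0]]])

```text
clock: 6.57
eef_pos: [450.8, 235.9, 120.0]
tool_rot: [3.141, 0.002, 2.876]
force: [0.5, 0.1, 0.3]
width: 72.1
```

```bash
python3 - <<'E'
from h import *
s=ctrl.read_state(); print(s["eef_pos"],s["tool_rot"],s["force"],s["width"],s["qpos"].round(2))
p,d=snap("scene","s5"); crop(p,240,120,380,220,5,"s5c")
p,d=snap("top","t5"); crop(p,180,125,300,245,5,"t5c")
E
```

```text
[450.75666746 235.92377812 119.96306272] [3.14080150e+00 1.52693008e-03 2.87642609e+00] [0.49252976 0.08326461 0.33009951] 72.09288579094519 [-0.18  0.66 -0.53  2.01  0.57  0.62  0.21]
```

View pics/s5c.png

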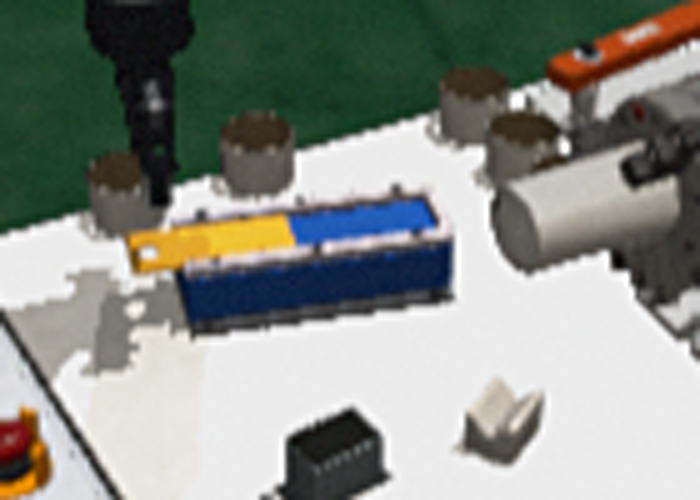

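View pics/t5c.png

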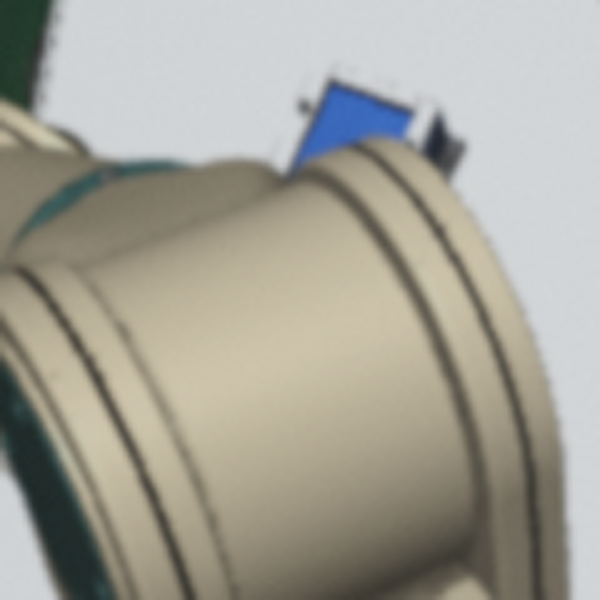

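```bash
python3 - <<'E'
from h import *
print(atz("top",[(183,204),(189,161),(196,205)],47).round(0))
E
```

```text
[[469. 352.  47.]
 [595. 358.  47.]
 [470. 315.  47.]]
```

step_arm(deltas=[[[1,-1.5,0,0,0,0,0.004],[1,-1.0,0,0,0,0,0],[1,0,0,0,0,0,0]]])

```text
clock: 6.92
eef_pos: [447.2, 235.5, 119.1]
tool_rot: [-3.141, -0.0, 2.88]
force: [0.4, 0.2, -0.8]
width: 85.5
```

step_arm(deltas=[[[1,1,1,-25,0,0,0],[1,0,0,-25,0,0,0],[1,0,0,-20,0,0,0],[1,0,0,-11,0,0,0],[1,0,0,0,0,0,0],[1,0,0,0,0,0,0]]])

```text
clock: 7.42
eef_pos: [447.8, 236.8, 37.9]
tool_rot: [-3.141, -0.001, 2.881]
force: [0.9, -0.0, 0.6]
width: 85.7
```

```bash
python3 - <<'E'
from h import *
s=ctrl.read_state(); print(s["eef_pos"],s["tool_rot"],s["force"],s["width"],s["qpos"].round(2))
p,d=snap("scene","s6"); crop(p,240,120,340,200,7,"s6c")
E
```

```text
[447.84076492 236.75100502  37.93805363] [-3.14082045e+00 -9.12349017e-04  2.88096307e+00] [ 0.89384915 -0.01052608  0.55337393] 85.72619362900656 [-0.28  0.79 -0.39  2.05  0.7   0.44  0.1 ]
```

View pics/s6c.png

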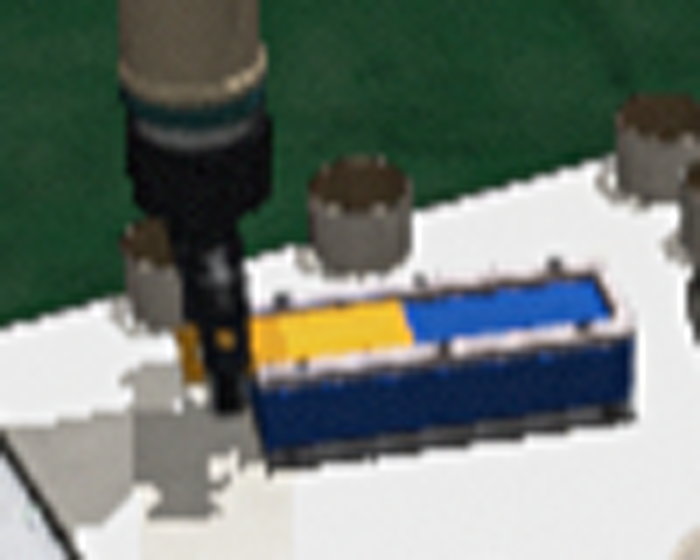

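step_arm(deltas=[[[1,-2.9,0.8,0,0,0,0],[0.6,0,0,0,0,0,0],[0.5,0,0,0,0,0,0],[0,0,0,0,0,0,0],[0,0,0,0,0,0,0],[0,0,0,0,0,0,0],[0,0,0,0,0,0,0]]])

```text
clock: 8.05
eef_pos: [445.6, 237.8, 38.9]
tool_rot: [3.141, 0.001, 2.881]
force: [-0.6, 0.5, 6.0]
width: 48.1
```

step_arm(deltas=[[[0,0,0,0,0,0,0],[0,0,0,0,0,0,0]]])

```text
clock: 8.22
eef_pos: [445.6, 237.7, 39.0]
tool_rot: [3.141, 0.001, 2.881]
force: [-1.2, -1.0, 5.7]
width: 48.4
```

step_arm(deltas=[[[0,0,0,5,0,0,0],[0,0,0,10,0,0,0],[0,0,0,15,0,0,0],[0,0,0,20,0,0,0],[0,0,0,0,0,0,0],[0,0,0,0,0,0,0]]])

```text
clock: 8.72
eef_pos: [445.9, 237.8, 89.4]
tool_rot: [3.14, 0.002, 2.88]
force: [-0.6, -0.8, -2.7]
width: 48.5
```

```bash
python3 - <<'E'
from h import *
s=ctrl.read_state(); print(s["eef_pos"],s["tool_rot"],s["force"],s["torque"],s["width"],s["qpos"].round(2))
p,d=snap("scene","s7"); crop(p,240,110,340,200,7,"s7c")
E
```

```text
[445.87904889 237.75860821  89.44665604] [3.13993187e+00 1.51872052e-03 2.88020517e+00] [-0.59401667 -0.77030936 -2.6508589 ] [ 4.46312588e-02  1.01764388e-01 -6.33141596e-05] 48.45026430413576 [-0.22  0.7  -0.48  2.04  0.62  0.54  0.16]
```

View pics/s7c.png

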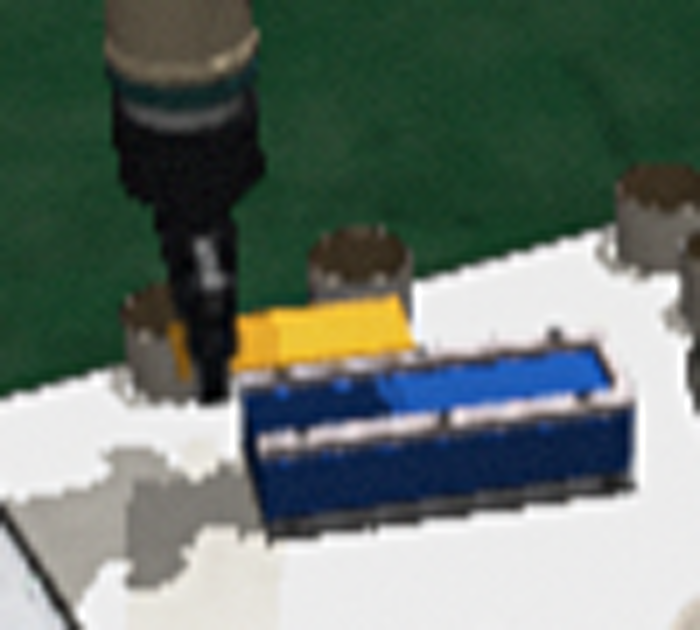

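step_arm(deltas=[[[0,0,-8,10,0,0,-0.06],[0,1.6,-20,10,0,0,-0.1],[0,1.6,-20,10,0,0,-0.11],[0,1.6,-20,0,0,0,-0.11],[0,1.6,-20,0,0,0,-0.11],[0,1.6,-20,0,0,0,-0.11],[0,1.6,-20,0,0,0,-0.11],[0,1.6,-20,0,0,0,-0.11],[0,1.6,-20,0,0,0,-0.11],[0,1.6,-20,0,0,0,-0.11]]])

```text
clock: 9.6
eef_pos: [458.9, 48.4, 117.6]
tool_rot: [-3.14, -0.0, 1.835]
force: [0.6, 1.1, -1.7]
width: 48.4
```

step_arm(deltas=[[[0,1.6,-12,0,0,0,-0.08],[0,1.6,-7.6,0,0,0,-0.031],[0,0,0,0,0,0,0],[0,0,0,0,0,0,0],[0,0,0,0,0,0,0]]])

```text
clock: 10.02
eef_pos: [462.7, 31.2, 118.1]
tool_rot: [-3.141, -0.001, 1.733]
force: [-0.0, 0.5, -1.2]
width: 47.9
```

```bash
python3 - <<'E'
from h import *
s=ctrl.read_state(); print(s["eef_pos"],s["tool_rot"],s["force"],s["torque"],s["width"],s["qpos"].round(2))
p,d=snap("scene","s8"); crop(p,260,120,380,220,6,"s8c")
p,d=snap("top","t8"); crop(p,250,150,370,270,5,"t8c")
E
```

```text
[462.67038159  31.21932637 118.09505497] [-3.14143038e+00 -9.39969038e-04  1.73274467e+00] [-0.02976959  0.484297   -1.22853081] [0.11044156 0.02814621 0.05056621] 47.87947456495875 [ 0.04  0.58 -0.24  2.13  0.3   0.46 -0.27]
```

View pics/s8c.png

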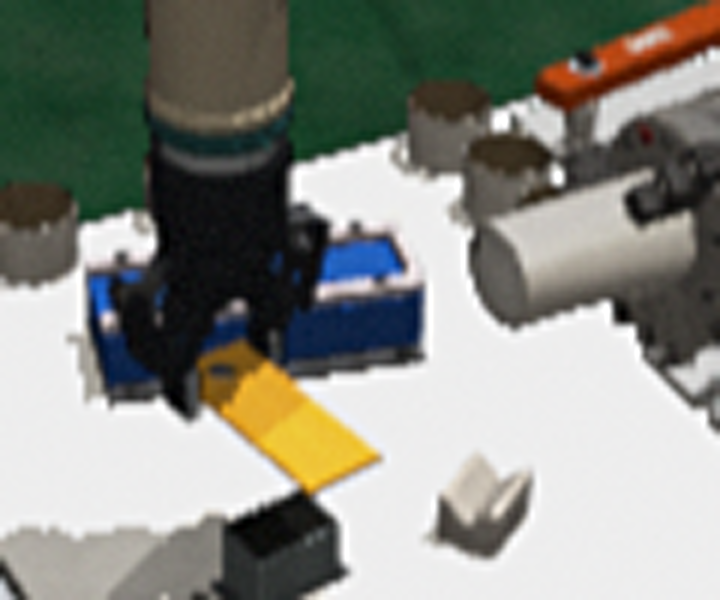

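View pics/t8c.png

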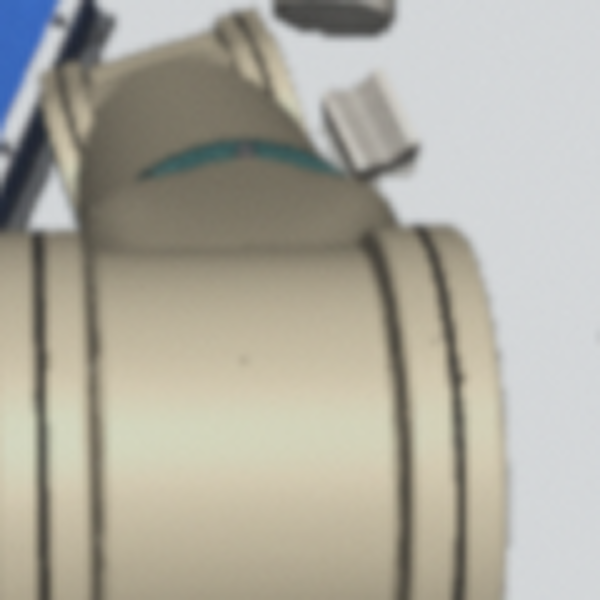

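```bash
python3 - <<'E'
from h import *
f=lambda pts,z:atz("scene",[(260+(x+.5)/6-.5,120+(y+.5)/6-.5) for x,y in pts],z)[:,:2].round(1)
a=f([(381,457),(310,491)],133); print("plain end",a.tolist(),a.mean(0))
p=np.load("s8p.npy"); crop(p,290,195,330,225,18,"s8d")
E
```

```text
plain end [[502.7, -76.5], [455.0, -83.7]] [478.85 -80.1 ]
```

View pics/s8d.png

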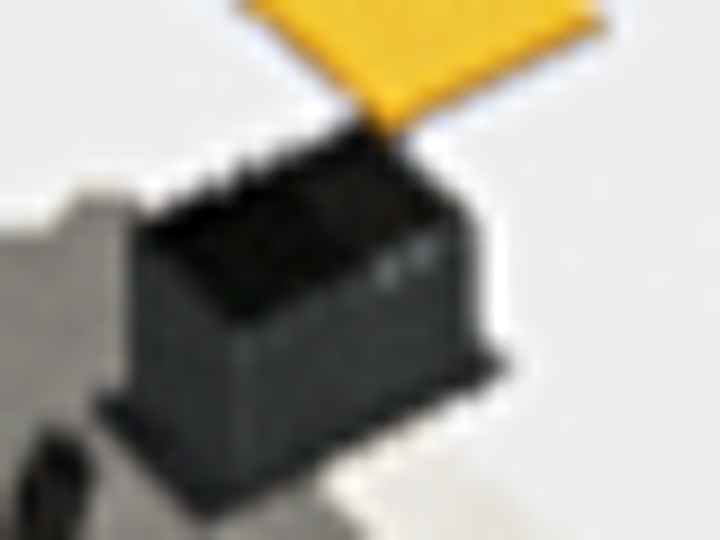

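```bash
python3 - <<'E'
from h import *
f=lambda pts,z:atz("scene",[(290+(x+.5)/18-.5,195+(y+.5)/18-.5) for x,y in pts],z)[:,:2].round(1)
a=f([(138,232),(372,120),(470,212),(235,320)],50); print(a.tolist(),a.mean(0), np.linalg.norm(a-np.roll(a,-1,0),axis=1), np.degrees(np.arctan2(*(a[2]-a[3])[::-1])),np.degrees(np.arctan2(*(a[1]-a[0])[::-1])))
E
```

```text
[[442.9, -4.5], [498.7, 3.9], [502.6, -29.1], [448.0, -35.7]] [473.05 -16.35] [56.42871609 33.22965543 54.99745449 31.61407914] 6.89242312248514 8.560889571164605
```

step_arm(deltas=[[[0,1.3,-1,-20,0,0,0],[0,0,0,-20,0,0,0],[0,0,0,-20,0,0,0],[0,0,0,-12,0,0,0],[0,0,0,-3,0,0,0],[0,0,0,0,0,0,0]]])

```text
clock: 10.62
eef_pos: [463.5, 29.7, 42.6]
tool_rot: [-3.14, -0.0, 1.732]
force: [-0.7, 0.2, -1.5]
width: 48.2
```

step_arm(deltas=[[[0,0,0,-1.5,0,0,0],[0,0,0,0,0,0,0]]])

```text
clock: 10.78
eef_pos: [464.6, 29.3, 42.4]
tool_rot: [3.14, -0.0, 1.73]
force: [-0.7, 0.8, -2.1]
width: 47.8
```

step_arm(deltas=[[[0,0,0,-1,0,0,0],[0,0,0,0,0,0,0]]])

```text
clock: 10.95
eef_pos: [464.6, 29.0, 41.4]
tool_rot: [3.14, -0.0, 1.73]
force: [-1.0, -0.7, -1.9]
width: 48.1
```

step_arm(deltas=[[[0,0,0,-1,0,0,0],[0,0,0,0,0,0,0]]])

```text
clock: 11.12
eef_pos: [464.3, 28.9, 40.0]
tool_rot: [3.141, -0.0, 1.73]
force: [-0.3, 0.0, -1.1]
width: 48.1
```

step_arm(deltas=[[[0,0,0,-1,0,0,0],[0,0,0,0,0,0,0]]])

```text
clock: 11.28
eef_pos: [464.3, 28.9, 39.0]
tool_rot: [3.141, 0.0, 1.73]
force: [-0.7, 0.3, 3.9]
width: 48.3
```

```bash
python3 - <<'E'
from h import *
s=ctrl.read_state(); print(s["eef_pos"],s["tool_rot"],s["force"],s["torque"],s["width"])
p,d=snap("scene","s9"); crop(p,270,160,350,220,9,"s9c")
E
```

```text
[464.26505275  28.937444    39.02570872] [3.14116424e+00 1.02069073e-04 1.72972032e+00] [-0.72033207  0.30338929  3.94403236] [-0.04150971  0.01460283 -0.11872652] 48.34531584385426
```

View pics/s9c.png

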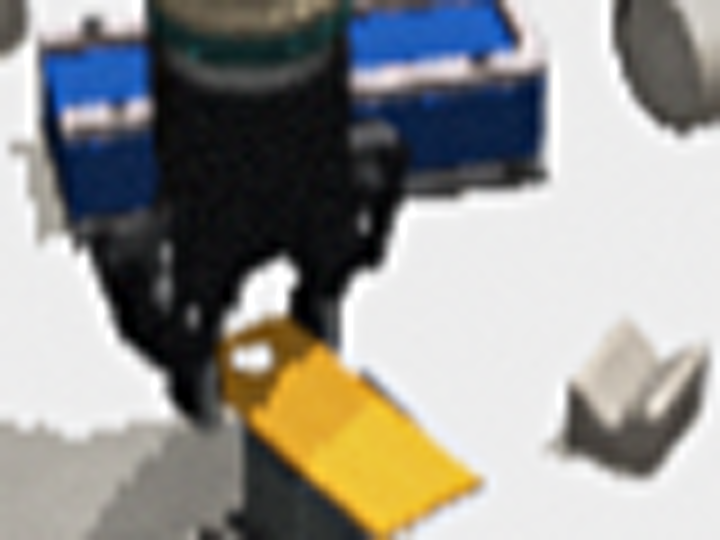

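step_arm(deltas=[[[0.65,0,0,0,0,0,0],[0.8,0,0,0,0,0,0],[0.9,0,0,0,0,0,0],[0.9,0,0,0,0,0,0],[0.9,0,0,0,0,0,0],[0.9,0,0,10,0,0,0],[0.9,0,0,25,0,0,0],[0.9,0,0,30,0,0,0],[0.9,0,0,30,0,0,0],[0.9,0,0,0,0,0,0]]])

```text
clock: 12.17
eef_pos: [466.9, 29.5, 138.1]
tool_rot: [3.134, 0.0, 1.73]
force: [0.5, -0.5, 0.2]
width: 77.0
```

```bash
python3 - <<'E'
from h import *
s=ctrl.read_state(); print(s["eef_pos"],s["tool_rot"],s["force"],s["torque"],s["width"])
p,d=snap("scene","s10"); crop(p,270,160,350,220,9,"s10c")
E
```

```text
[466.89625142  29.45940026 138.07990851] [3.13350967e+00 3.26692536e-04 1.72963251e+00] [ 0.49832079 -0.45968875  0.16093004] [ 0.01849275 -0.02329326 -0.00969893] 76.97749773680344
```

View pics/s10c.png

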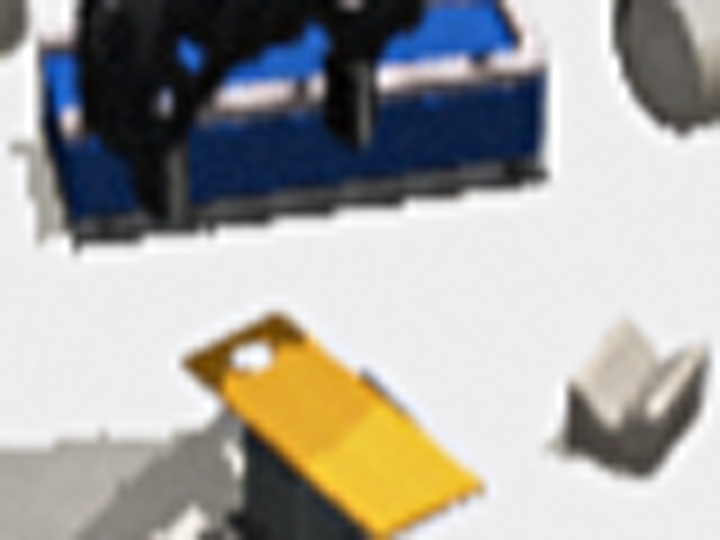

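```bash
python3 - <<'E'
from fit import *
f=lambda pts,z:atz("scene",[(270+(x+.5)/9-.5,160+(y+.5)/9-.5) for x,y in pts],z)[:,:2].round(1)
a=f([(483,487),(385,537),(183,362),(278,315),(252,357)],54); print(a.tolist(),a[:4].mean(0),"plain",a[:2].mean(0),"tip",a[2:4].mean(0))
p=np.load("s10p.npy"); r=fitm("scene",p,"plate",(471.8,-17.3,-1.41),50); print(r.x.round(2))
E
```

```text
[[505.1, -78.2], [459.2, -85.3], [436.3, 39.8], [482.6, 48.4], [461.7, 30.0]] [470.8   -18.825] plain [482.15 -81.75] tip [459.45  44.1 ]
[471.08 -17.75  -1.41]
```

step_arm(deltas=[[[1,3,-19,0,0,0,0],[1,3,-19,0,0,0,0],[1,3,-19,0,0,0,0],[1,3,-19,0,0,0,0],[1,3,-18.8,0,0,0,0],[1,0,0,-20,0,0,0],[1,0,0,-10,0,0,0],[1,0,0,0,0,0,0],[1,0,0,0,0,0,0]]])

```text
clock: 12.97
eef_pos: [478.0, -64.9, 102.8]
tool_rot: [-3.139, -0.001, 1.731]
force: [0.8, 0.3, 0.6]
width: 85.3
```

```bash
python3 - <<'E'
from h import *
s=ctrl.read_state(); print(s["eef_pos"],s["tool_rot"],s["force"],s["width"],s["qpos"].round(2))
p,d=snap("scene","s11"); crop(p,260,130,360,220,7,"s11c")
E
```

```text
[477.9762969 -64.8652694 102.8143324] [-3.13865663e+00 -1.19912107e-03  1.73125296e+00] [0.79729589 0.34141282 0.59216108] 85.271642063657 [ 0.26  0.63 -0.27  2.09  0.35  0.47 -0.11]
```

View pics/s11c.png

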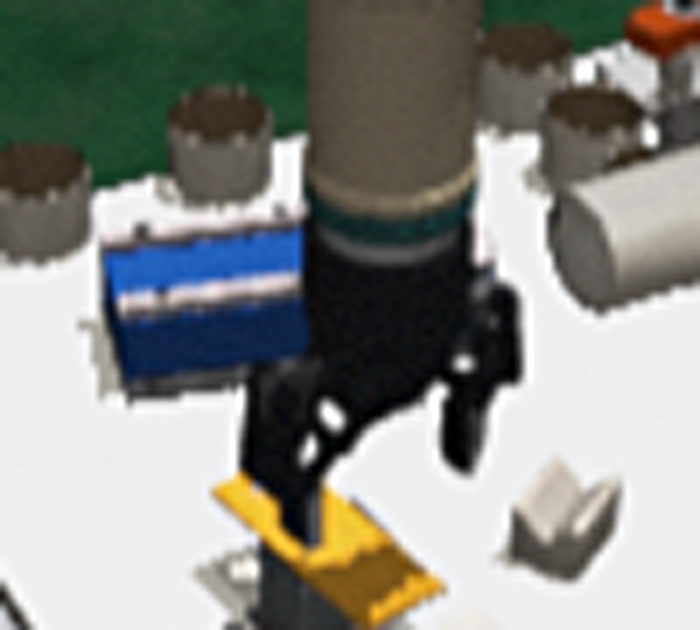

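step_arm(deltas=[[[1,1,-1,-15,0,0,0],[1,0,0,-20,0,0,0],[1,0,0,-18,0,0,0],[1,0,0,-10,0,0,0],[1,0,0,0,0,0,0],[1,0,0,0,0,0,0]]])

```text
clock: 13.52
eef_pos: [480.1, -66.3, 41.0]
tool_rot: [-3.141, -0.0, 1.731]
force: [-0.2, -0.4, 0.6]
width: 85.2
```

```bash
python3 - <<'E'
from h import *
s=ctrl.read_state(); print(s["eef_pos"],s["tool_rot"],s["force"],s["width"],s["qpos"].round(2))
p,d=snap("scene","s12"); crop(p,260,130,360,220,7,"s12c")
E
```

```text
[480.10468064 -66.27486118  40.98817097] [-3.14120562e+00 -2.03554395e-04  1.73080925e+00] [-0.22159515 -0.41103997  0.60242091] 85.18119710991434 [ 0.2   0.74 -0.18  2.11  0.41  0.32 -0.16]
```

View pics/s12c.png

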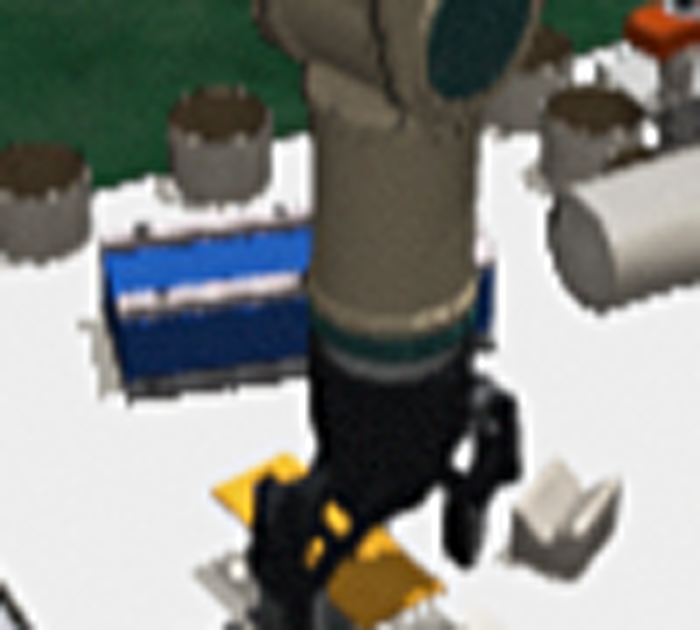

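step_arm(deltas=[[[1,-0.7,0,-2,0,0,0],[0.7,0,0,0,0,0,0],[0.6,0,0,0,0,0,0],[0.5,0,0,0,0,0,0],[0,0,0,0,0,0,0],[0,0,0,0,0,0,0],[0,0,0,0,0,0,0],[0,0,0,0,0,0,0]]])

```text
clock: 14.23
eef_pos: [479.7, -66.9, 39.1]
tool_rot: [3.141, 0.0, 1.73]
force: [-0.1, -1.4, 4.1]
width: 48.1
```

step_arm(deltas=[[[0,0,0,5,0,0,0],[0,0,0,10,0,0,0],[0,0,0,20,0,0,0],[0,0,0,20,0,0,0],[0,0,0,20,0,0,0],[0,0,0,0,0,0,0],[0,0,0,0,0,0,0]]])

```text
clock: 14.82
eef_pos: [479.9, -67.0, 114.9]
tool_rot: [3.139, 0.001, 1.73]
force: [0.2, -0.6, -2.4]
width: 48.4
```

```bash
python3 - <<'E'
from h import *
s=ctrl.read_state(); print(s["eef_pos"],s["tool_rot"],s["force"],s["torque"],s["width"],s["qpos"].round(2))
p,d=snap("scene","s13"); crop(p,260,130,360,220,7,"s13c")
E
```

```text
[479.88575899 -66.99683694 114.93214864] [3.13943365e+00 5.55826953e-04 1.72950773e+00] [ 0.17483439 -0.59628193 -2.38531473] [-0.07792144  0.02388314  0.09163063] 48.358658840558526 [ 0.28  0.61 -0.28  2.08  0.34  0.49 -0.11]
```

View pics/s13c.png

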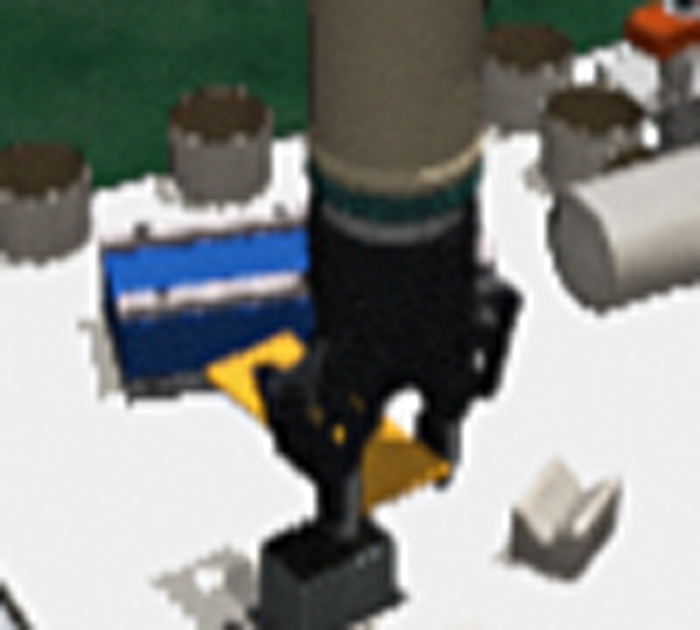

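step_arm(deltas=[[[0,-2.8,-9,0,0,0,-0.1],[0,-2.8,-9,0,0,0,-0.11],[0,-2.8,-9,0,0,0,-0.11],[0,-2.8,-9,0,0,0,-0.11],[0,-2.8,-9,0,0,0,-0.11],[0,-2.8,-9,0,0,0,-0.11],[0,-2.8,-9,0,0,0,-0.11],[0,-2.8,-9,0,0,0,-0.11],[0,-2.8,-9,0,0,0,-0.11],[0,-2.8,-9,0,0,0,-0.11]]])

```text
clock: 15.7
eef_pos: [450.1, -156.9, 112.6]
tool_rot: [-3.139, 0.002, 0.635]
force: [0.7, 0.0, -1.9]
width: 48.0
```

step_arm(deltas=[[[0,-2.8,-9,0,0,0,-0.11],[0,-2.8,-9,0,0,0,-0.11],[0,-2.8,-9,0,0,0,-0.11],[0,-2.8,-9,0,0,0,-0.11],[0,-2.8,-9,0,0,0,-0.11],[0,-2.8,-9,0,0,0,-0.11],[0,-2.2,-8,0,0,0,-0.08],[0,0,0,0,0,0,0],[0,0,0,0,0,0,0],[0,0,0,0,0,0,0]]])

```text
clock: 16.53
eef_pos: [432.0, -217.8, 113.2]
tool_rot: [-3.141, 0.002, -0.097]
force: [-0.1, -0.1, -1.7]
width: 47.9
```

```bash
python3 - <<'E'
from h import *
s=ctrl.read_state(); print(s["eef_pos"],s["tool_rot"],s["force"],s["torque"],s["width"],s["qpos"].round(2))
p,d=snap("scene","s14"); crop(p,260,150,400,270,5,"s14c")
p,d=snap("top","t14"); crop(p,310,150,430,250,6,"t14c")
E
```

```text
[ 432.04140431 -217.84832249  113.15756565] [-3.14075811e+00  1.60603879e-03 -9.73644949e-02] [-0.06900223 -0.1477574  -1.65457738] [-0.01322622  0.04462554  0.00083018] 47.89602155309162 [ 0.29  0.61  0.17  2.09 -0.22  0.46 -1.04]
```

View pics/s14c.png

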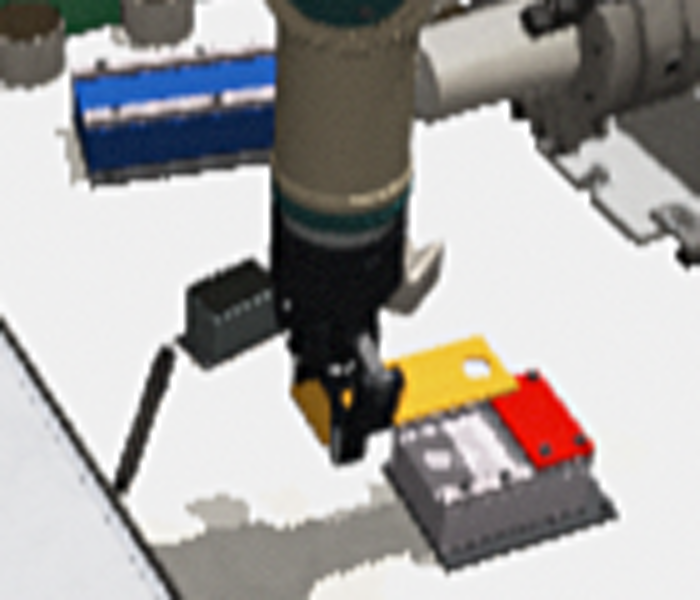

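View pics/t14c.png

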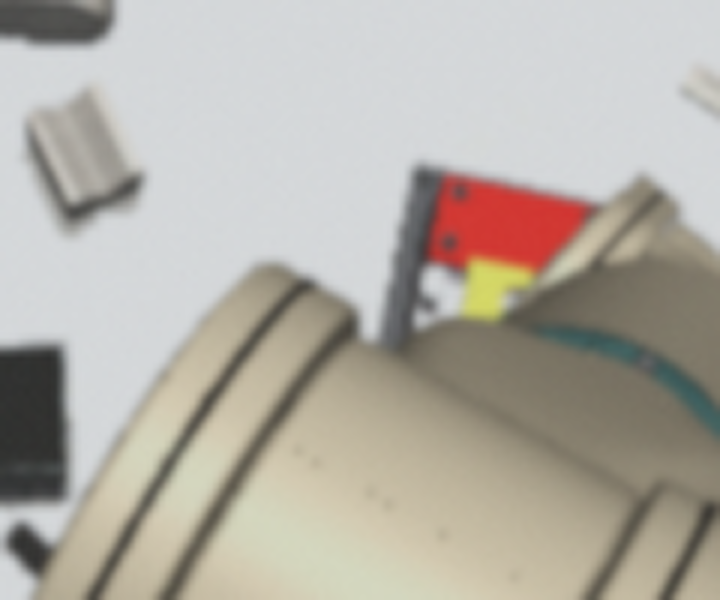

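```bash
python3 - <<'E'
from h import *
z=113.2+11+4
print(atz("top",[(310+(467.5)/6-.5,150+(261.5)/6-.5)],z).round(1))
f=lambda pts,z:atz("scene",[(260+(x+.5)/5-.5,150+(y+.5)/5-.5) for x,y in pts],z)[:,:2].round(1)
a=f([(487,337),(519,387),(475,366)],z); print(a.tolist(),a[:2].mean(0))
# jig from scene: bridge corners and guides
p=np.load("s14p.npy"); crop(p,335,220,390,270,13,"s14d")
E
```

```text
[[ 544.8 -202.6  128.2]]
[[548.0, -209.1], [540.7, -254.8], [527.2, -227.3]] [ 544.35 -231.95]
```

View pics/s14d.png

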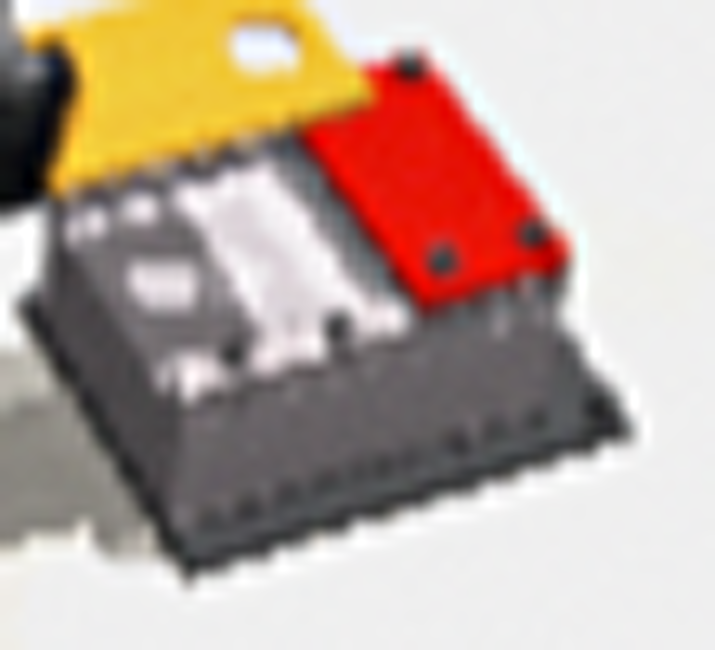

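```bash
python3 - <<'E'
from h import *
f=lambda pts,z:atz("scene",[(335+(x+.5)/13-.5,220+(y+.5)/13-.5) for x,y in pts],z)[:,:2].round(1)
print("bridge R near, R far",f([(430,305),(566,250)],67).tolist()); print("bridge screws R near/far, L far",f([(443,258),(535,232),(408,66)],67).tolist())
print("guide front R outer, screws",f([(180,398),(233,350),(337,325)],59).tolist())
E
```

```text
bridge R near, R far [[553.2, -270.6], [592.5, -271.0]]
bridge screws R near/far, L far [[564.7, -259.4], [589.4, -262.6], [594.9, -200.6]]
guide front R outer, screws [[489.0, -262.1], [508.3, -255.1], [534.8, -259.9]]
```

step_arm(deltas=[[[0,0,1,-20,0,0,0],[0,0,0,-20,0,0,0],[0,0,0,-15,0,0,0],[0,0,0,-5,0,0,0],[0,0,0,0,0,0,0],[0,0,0,0,0,0,0]]])

```text
clock: 17.13
eef_pos: [432.6, -217.7, 54.0]
tool_rot: [-3.141, -0.0, -0.1]
force: [0.4, 0.5, -0.4]
width: 48.3
```

```bash
python3 - <<'E'
from h import *
s=ctrl.read_state(); print(s["eef_pos"],s["tool_rot"],s["force"],s["torque"],s["width"],s["qpos"].round(2))
p,d=snap("scene","s15"); crop(p,325,210,390,270,11,"s15c")
p,d=snap("top","t15"); crop(p,350,160,430,240,8,"t15c")
E
```

```text
[ 432.56463707 -217.69632633   53.99089749] [-3.14143780e+00 -3.14353266e-05 -9.96534065e-02] [ 0.41567451  0.4826044  -0.39878817] [-0.03992334  0.06334785  0.02290763] 48.25356985269319 [ 0.33  0.72  0.12  2.12 -0.25  0.32 -1.01]
```

View pics/s15c.png

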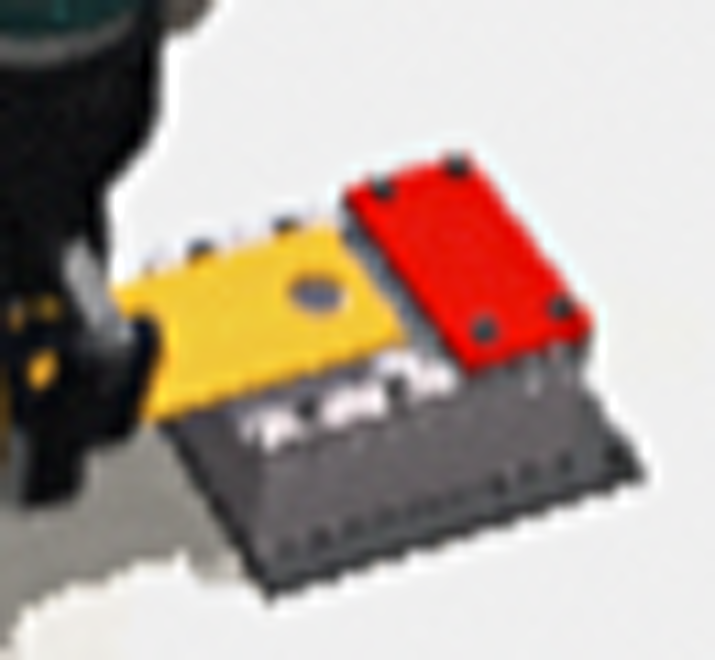

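View pics/t15c.png

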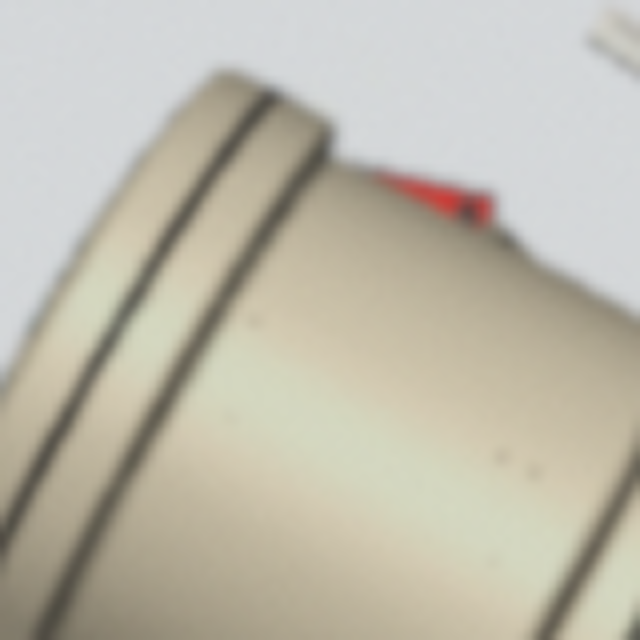

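```bash
python3 - <<'E'
from h import *
f=lambda pts,z:atz("scene",[(325+(x+.5)/11-.5,210+(y+.5)/11-.5) for x,y in pts],z)[:,:2]
sc=f([(203,246),(287,224),(308,408),(397,385)],59); b=f([(382,187),(457,163),(484,330),(562,306)],67)
pl=f([(335,222),(408,340),(316,293)],69)
# right plate edge: line (150,418)->(400,345); left edge (115,287)->(335,222)
e=f([(155,417),(400,346),(118,286),(335,222)],69)
cen=np.vstack([(sc[:2]+sc[2:])/2,(b[:2]+b[2:])/2]); print("centreline",cen.round(1).tolist())
l=np.polyfit(cen[:,0],cen[:,1],1); print("line yaw",np.degrees(np.arctan(l[0])))
yd=np.degrees([np.arctan2(-(q[i]-q[i+2])[0],(q[i]-q[i+2])[1]) for q in(sc,b) for i in(0,1)]); print("cross yaw",yd.round(2))
print("plate tip/hole",pl.round(1).tolist(),"width",np.linalg.norm(pl[0]-pl[1]).round(1))
for q in [(pl[0]+pl[1])/2,pl[2],(e[0]+e[2])/2]: print(q.round(1),"off line y",(q[1]-np.polyval(l,q[0])).round(1))
print("plate edge yaws",[np.degrees(np.arctan2(*(e[i+1]-e[i])[::-1])).round(2) for i in(0,2)])
E
```

```text
centreline [[512.0, -221.8], [538.9, -225.8], [567.4, -228.9], [592.7, -231.2]]
line yaw -6.570677158613824
cross yaw [-6.38 -6.03 -6.06 -6.16]
plate tip/hole [[549.2, -205.4], [541.6, -254.5], [528.6, -226.9]] width 49.7
[ 545.4 -230. ] off line y -3.9
[ 528.6 -226.9] off line y -2.8
[ 471.5 -222.3] off line y -4.7
plate edge yaws [np.float64(-6.94), np.float64(-5.89)]
```

step_arm(deltas=[[[0,0,2,0,0,0,-0.006],[0,0,0,-5,0,0,0],[0,0,0,-4,0,0,0],[0,0,0,-2,0,0,0],[0,0,0,0,0,0,0]]])

```text
clock: 17.65
eef_pos: [432.1, -215.6, 42.3]
tool_rot: [-3.141, 0.001, -0.106]
force: [-0.6, -0.2, -3.0]
width: 47.7
```

step_arm(deltas=[[[0,0,0,-1.5,0,0,0],[0,0,0,0,0,0,0]]])

```text
clock: 17.82
eef_pos: [432.3, -215.8, 41.1]
tool_rot: [-3.142, 0.0, -0.106]
force: [0.3, -0.2, -2.7]
width: 48.1
```

step_arm(deltas=[[[0,0,0,-1,0,0,0],[0,0,0,0,0,0,0]]])

```text
clock: 17.98
eef_pos: [432.4, -215.9, 40.2]
tool_rot: [3.141, -0.0, -0.106]
force: [0.1, -0.6, -1.1]
width: 48.0
```

step_arm(deltas=[[[0,0,0,-0.7,0,0,0],[0,0,0,0,0,0,0]]])

```text
clock: 18.15
eef_pos: [432.5, -215.9, 39.6]
tool_rot: [3.141, -0.0, -0.106]
force: [-0.6, 0.6, -0.7]
width: 48.2
```

```bash
python3 - <<'E'
from h import *
s=ctrl.read_state(); print(s["eef_pos"],s["tool_rot"],s["force"],s["torque"],s["width"])
p,d=snap("scene","s16"); crop(p,325,210,390,270,11,"s16c")
E
```

```text
[ 432.46100888 -215.91807429   39.64060678] [ 3.14144515e+00 -2.47755126e-04 -1.06331507e-01] [-0.63607659  0.57457383 -0.71757825] [ 0.05915817  0.01943789 -0.01079366] 48.247796213091796
```

View pics/s16c.png

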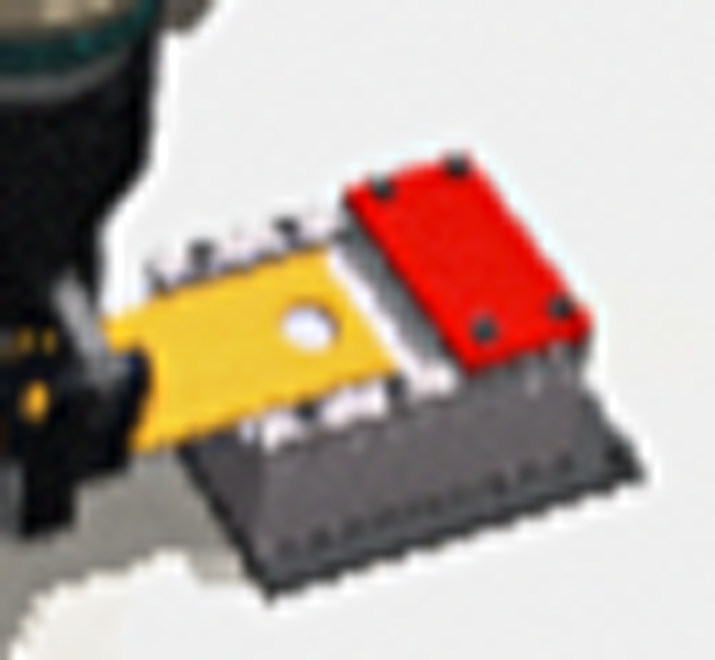

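step_arm(deltas=[[[0,4,-0.42,0,0,0,0],[0,4,-0.42,0,0,0,0],[0,4,-0.42,0,0,0,0],[0,4,-0.42,0,0,0,0],[0,0,0,0,0,0,0]]])

```text
clock: 18.62
eef_pos: [450.1, -217.7, 39.7]
tool_rot: [3.141, -0.002, -0.105]
force: [1.4, 0.2, -0.2]
width: 47.9
```

step_arm(deltas=[[[0,4,-0.42,0,0,0,0],[0,4,-0.42,0,0,0,0],[0,4,-0.42,0,0,0,0],[0,0,0,0,0,0,0]]])

```text
clock: 18.95
eef_pos: [461.7, -218.9, 39.7]
tool_rot: [3.141, -0.002, -0.106]
force: [1.7, -0.3, -0.0]
width: 48.2
```

step_arm(deltas=[[[0,1.5,-0.16,0,0,0,0],[0,1.5,-0.16,0,0,0,0],[0,0,0,0,0,0,0]]])

```text
clock: 19.2
eef_pos: [463.4, -219.0, 39.6]
tool_rot: [-3.142, 0.0, -0.106]
force: [-2.4, 0.3, 0.8]
width: 48.1
```

step_arm(deltas=[[[0,1.5,-0.16,0,0,0,0],[0,0,0,0,0,0,0]]])

```text
clock: 19.37
eef_pos: [464.9, -219.2, 39.6]
tool_rot: [-3.142, 0.0, -0.106]
force: [-1.3, 0.3, 1.6]
width: 47.8
```

step_arm(deltas=[[[0,1.5,-0.16,0,0,0,0],[0,0,0,0,0,0,0]]])

```text
clock: 19.53
eef_pos: [466.5, -219.4, 39.6]
tool_rot: [3.142, -0.0, -0.106]
force: [-1.5, 0.9, 1.3]
width: 47.8
```

step_arm(deltas=[[[0,1,-0.1,0,0,0,0],[0,0,0,0,0,0,0]]])

```text
clock: 19.7
eef_pos: [467.5, -219.5, 39.6]
tool_rot: [3.142, -0.0, -0.106]
force: [-2.1, 0.9, 2.4]
width: 48.1
```

step_arm(deltas=[[[0,1,-0.1,0,0,0,0],[0,0,0,0,0,0,0]]])

```text
clock: 19.87
eef_pos: [468.5, -219.6, 39.6]
tool_rot: [3.142, -0.0, -0.106]
force: [-1.5, 0.1, 1.2]
width: 48.5
```

step_arm(deltas=[[[0,1,-0.1,0,0,0,0],[0,0,0,0,0,0,0]]])

```text
clock: 20.03
eef_pos: [469.5, -219.7, 39.6]
tool_rot: [3.142, -0.0, -0.106]
force: [-2.2, 0.5, 3.4]
width: 48.4
```

step_arm(deltas=[[[0,1,-0.1,0,0,0,0],[0,0,0,0,0,0,0]]])

```text
clock: 20.2
eef_pos: [470.6, -219.8, 39.6]
tool_rot: [3.142, -0.0, -0.106]
force: [-1.5, 0.2, 1.8]
width: 47.9
```

step_arm(deltas=[[[0,1,-0.1,0,0,0,0],[0,0,0,0,0,0,0]]])

```text
clock: 20.37
eef_pos: [471.5, -219.9, 39.6]
tool_rot: [3.142, -0.0, -0.106]
force: [-2.9, 0.7, 1.9]
width: 47.9
```

```bash
python3 - <<'E'
from h import *
s=ctrl.read_state(); print(s["eef_pos"],s["tool_rot"],s["force"],s["torque"],s["width"])
p,d=snap("scene","s17"); crop(p,325,210,390,270,11,"s17c")
E
```

```text
[ 471.51270285 -219.91347276   39.61122387] [ 3.14155339e+00 -8.83781283e-05 -1.06192951e-01] [-2.92707159  0.67208044  1.93531299] [0.04250026 0.4261402  0.00805456] 47.90440791060584
```

View pics/s17c.png

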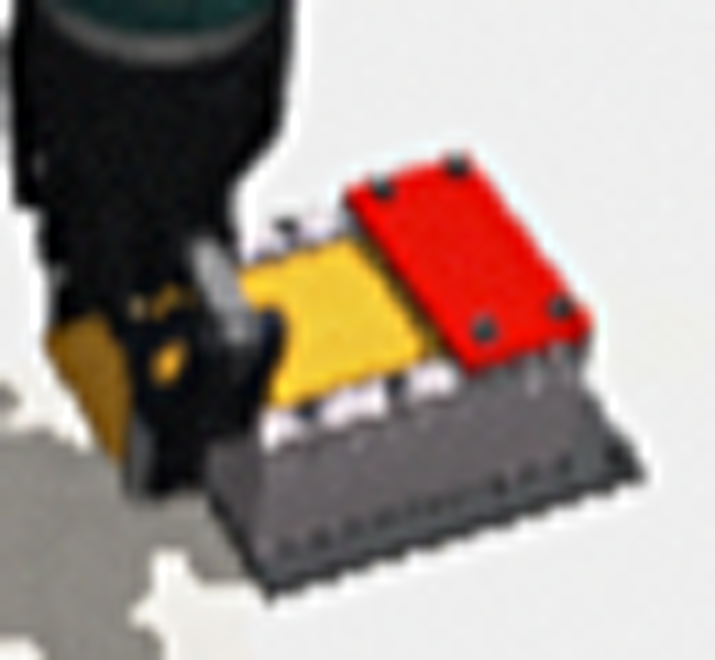

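step_arm(deltas=[[[0,1,-0.1,0,0,0,0],[0,0,0,0,0,0,0]]])

```text
clock: 20.58
eef_pos: [471.6, -219.9, 39.6]
tool_rot: [-3.141, 0.002, -0.106]
force: [-4.4, -0.8, 4.1]
width: 47.9
```

step_arm(deltas=[[[0,1,-0.1,0,0,0,0],[0,0,0,0,0,0,0]]])

```text
clock: 20.75
eef_pos: [471.6, -219.9, 39.6]
tool_rot: [-3.141, 0.003, -0.107]
force: [-6.2, 1.1, 5.9]
width: 48.0
```

step_arm(deltas=[[[0,1.5,-0.15,0,0,0,0],[0,0,0,0,0,0,0]]])

```text
clock: 20.92
eef_pos: [471.5, -219.9, 39.5]
tool_rot: [-3.14, 0.006, -0.107]
force: [-9.4, 0.3, 9.5]
width: 47.9
```

```bash
python3 - <<'E'
from h import *
s=ctrl.read_state(); print(s["eef_pos"],s["tool_rot"],s["force"],s["torque"],s["width"])
E
```

```text
[ 471.54219148 -219.85935079   39.5009225 ] [-3.1403192   0.00606263 -0.1069499 ] [-9.40647793  0.2852707   9.53715107] [0.01929289 1.85864332 0.07413056] 47.89418859999322
```

step_arm(deltas=[[[0,-2.5,0.25,0,0,0,0],[0,0,0,0,0,0,0]]])

```text
clock: 21.08
eef_pos: [471.6, -219.9, 39.6]
tool_rot: [-3.141, 0.001, -0.106]
force: [-5.6, 0.5, 4.7]
width: 47.8
```

step_arm(deltas=[[[0.65,0,0,0,0,0,0],[0.8,0,0,0,0,0,0],[0.95,0,0,0,0,0,0],[1,0,0,0,0,0,0],[1,0,0,0,0,0,0],[1,-1,0,0,0,0,0]]])

```text
clock: 21.58
eef_pos: [472.0, -220.0, 39.6]
tool_rot: [3.141, -0.001, -0.106]
force: [1.2, 0.6, 0.2]
width: 86.0
```

```bash
python3 - <<'E'
from h import *
s=ctrl.read_state(); print(s["eef_pos"],s["tool_rot"],s["force"],s["torque"],s["width"])
p,d=snap("scene","s18"); crop(p,325,210,390,270,11,"s18c")
E
```

```text
[ 471.99273803 -219.99666662   39.62361162] [ 3.14143401e+00 -9.27022915e-04 -1.05919702e-01] [1.19191798 0.5852699  0.20629029] [ 0.01636705  0.01226625 -0.01465646] 85.9793556574187
```

View pics/s18c.png

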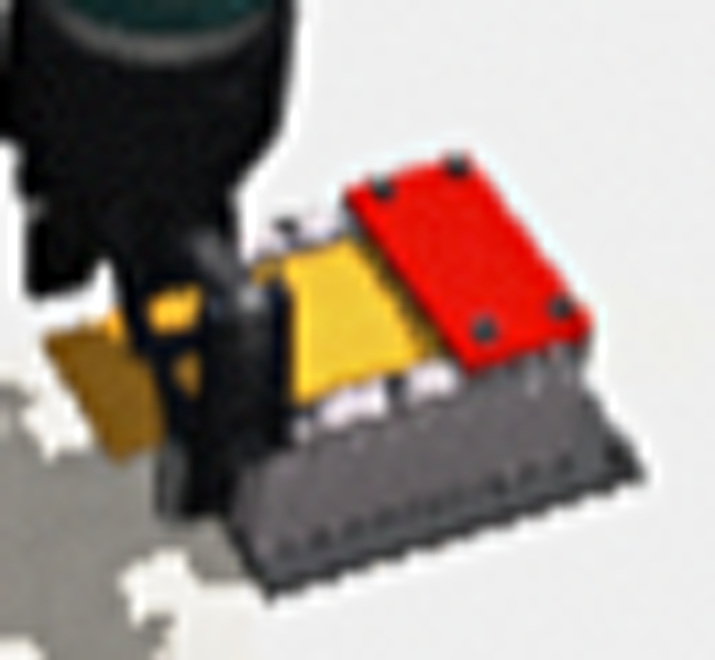

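step_arm(deltas=[[[1,0,0,15,0,0,0],[1,0,0,30,0,0,0],[1,0,0,25,0,0,0],[0.3,-20,2.1,0,0,0,0],[0,-25,2.7,0,0,0,0],[0,0,0,0,0,0,0],[0,0,0,0,0,0,0],[0,0,0,0,0,0,0]]])

```text
clock: 22.3
eef_pos: [427.2, -215.5, 109.8]
tool_rot: [3.141, -0.001, -0.106]
force: [1.1, -0.5, 0.7]
width: 25.3
```

```bash
python3 - <<'E'
from h import *
s=ctrl.read_state(); print(s["eef_pos"],s["tool_rot"],s["force"],s["torque"],s["width"])
p,d=snap("scene","s19"); crop(p,325,210,390,270,11,"s19c")
f=lambda pts,z:atz("scene",[(325+(x+.5)/11-.5,210+(y+.5)/11-.5) for x,y in pts],z)[:,:2]
E
```

```text
[ 427.19370915 -215.45527244  109.76567792] [ 3.14124786e+00 -1.34050697e-03 -1.06270156e-01] [ 1.1053455  -0.47539651  0.68999886] [ 0.04623909 -0.02495783  0.0233172 ] 25.28162596068645
```

View pics/s19c.png

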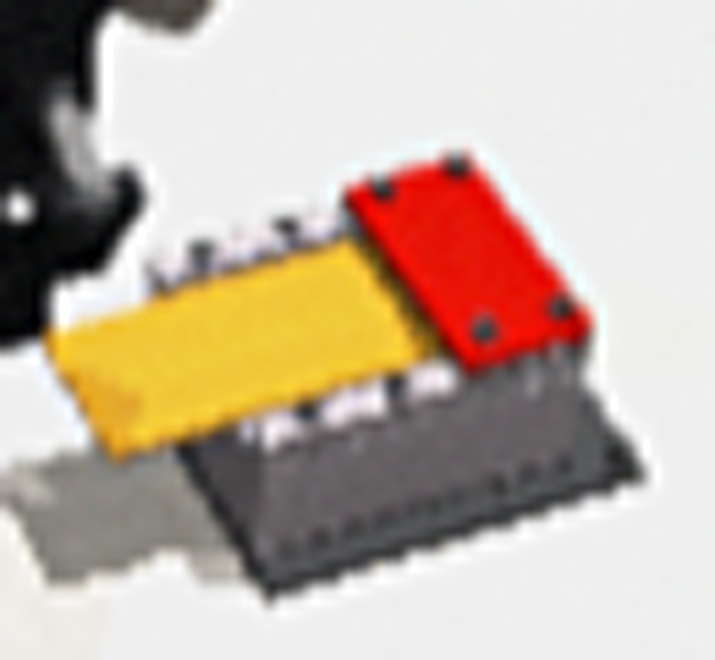

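```bash
python3 - <<'E'
from h import *
f=lambda pts,z:atz("scene",[(325+(x+.5)/11-.5,210+(y+.5)/11-.5) for x,y in pts],z)[:,:2]
a=f([(47,340),(116,462)],54); fr=f([(258,445),(147,268)],59); br=f([(345,192),(466,370)],67)
u=np.array([np.cos(-.107),np.sin(-.107)])
print("plain",a.round(1).tolist(),"guide front",fr.round(1).tolist(),"bridge front",br.round(1).tolist())
m=lambda q:(q@u).mean(); print("overhang vs front",m(fr)-m(a),"vs bridge-front(expect 102)",m(br)-m(a))
E
```

```text
plain [[459.0, -195.1], [452.6, -244.3]] guide front [[488.3, -261.0], [496.6, -187.9]] bridge front [[559.9, -194.7], [550.8, -270.2]]
overhang vs front 36.94375149326356 vs bridge-front(expect 102) 100.34768022003948
```

step_arm(deltas=[[[0,0,0,-25,0,0,0],[0,0,0,-20,0,0,0],[0,0,0,-10,0,0,0],[0,0,0,0,0,0,0],[0,0,0,0,0,0,0]]])

```text
clock: 22.77
eef_pos: [426.5, -215.2, 54.2]
tool_rot: [-3.141, 0.001, -0.106]
force: [0.7, -0.2, 0.1]
width: 0.1
```

step_arm(deltas=[[[0,5,-1.5,0,0,0,0],[0,5,-0.53,0,0,0,0],[0,3,-0.3,0,0,0,0],[0,2,-0.2,0,0,0,0],[0,1,-0.1,0,0,0,0],[0,0,0,0,0,0,0]]])

```text
clock: 23.27
eef_pos: [442.9, -217.8, 54.9]
tool_rot: [3.141, -0.001, -0.106]
force: [-0.7, 0.1, 0.5]
width: 0.2
```

step_arm(deltas=[[[0,1,-0.1,0,0,0,0],[0,1,-0.1,0,0,0,0],[0,0,0,0,0,0,0]]])

```text
clock: 23.52
eef_pos: [444.5, -218.0, 54.6]
tool_rot: [3.142, -0.0, -0.106]
force: [-0.2, -0.9, 0.9]
width: 0.1
```

step_arm(deltas=[[[0,1,-0.1,0,0,0,0],[0,1,-0.1,0,0,0,0],[0,0,0,0,0,0,0]]])

```text
clock: 23.77
eef_pos: [445.0, -218.1, 54.5]
tool_rot: [-3.141, 0.003, -0.107]
force: [-4.0, -0.9, 2.7]
width: -0.2
```

step_arm(deltas=[[[0,1.5,-0.15,0,0,0,0],[0,1.5,-0.15,0,0,0,0],[0,0,0,0,0,0,0]]])

```text
clock: 24.02
eef_pos: [445.2, -218.0, 54.2]
tool_rot: [-3.14, 0.008, -0.108]
force: [-8.7, -0.3, 4.3]
width: -0.0
```

step_arm(deltas=[[[0,1.5,-0.15,0,0,0,0],[0,0,0,0,0,0,0]]])

```text
clock: 24.18
eef_pos: [445.3, -218.0, 54.0]
tool_rot: [-3.139, 0.01, -0.108]
force: [-11.0, 0.2, 6.7]
width: 0.0
```

step_arm(deltas=[[[0,-6,0.6,0,0,0,0],[0,-10,1,0,0,0,0],[0,-15,1.6,0,0,0,0],[0,-5,0.6,25,0,0,0],[0,-5,0,35,0,0,0],[0,0,20,35,0,0,0],[0,-10,30,25,0,0,0],[0,-10,30,0,0,0,0],[0,-10,30,0,0,0,0],[0,0,30,0,0,0,0]]])

```text
clock: 25.02
eef_pos: [378.0, -73.6, 175.3]
tool_rot: [-3.141, -0.001, -0.107]
force: [0.5, -0.4, 0.3]
width: -0.3
```

```bash
python3 - <<'E'
from h import *
s=ctrl.read_state(); print(s["eef_pos"],s["tool_rot"],s["force"],s["torque"],s["width"],s["clock"])
p,d=snap("scene","s20"); crop(p,325,210,390,270,11,"s20c")
p,d=snap("top","t20"); crop(p,350,160,430,240,8,"t20c")
E
```

```text
[378.03475824 -73.55750452 175.26334856] [-3.14086078e+00 -8.39316337e-04 -1.07200436e-01] [ 0.51072791 -0.35396138  0.31948859] [ 0.04304069 -0.03176481 -0.01058137] -0.33958143303811217 25.0167
```

View pics/s20.png

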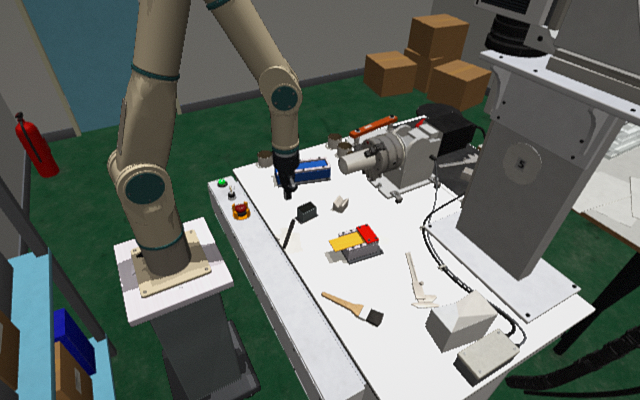

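View pics/s20c.png

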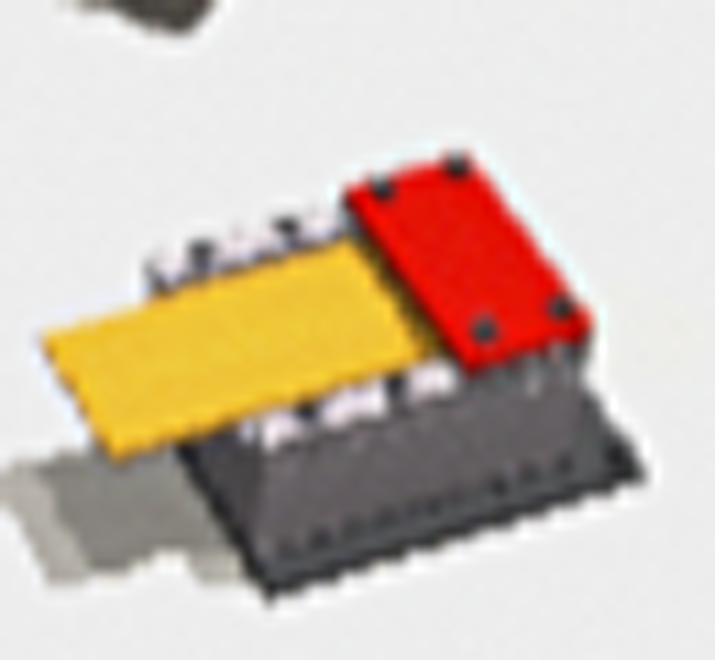

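View pics/t20c.png

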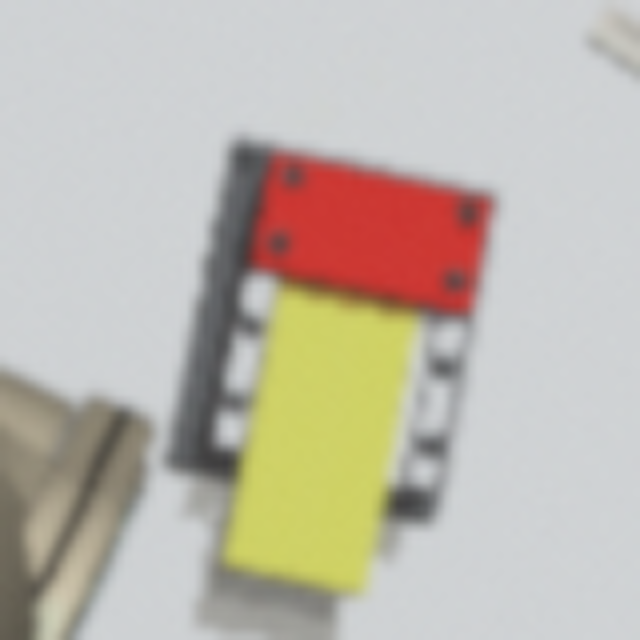

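```bash
python3 - <<'E'
from h import *
f=lambda pts,z:atz("top",[(350+(x+.5)/8-.5,160+(y+.5)/8-.5) for x,y in pts],z)[:,:2]
a=f([(222,566),(366,594)],54); br=f([(247,268),(474,316)],67); fr=f([(232,452),(385,486)],50)
u=np.array([np.cos(-.105),np.sin(-.105)]); m=lambda q:(q@u).mean()
print(a.round(1),"overhang",m(fr)-m(a),"to bridge (102)",m(br)-m(a))
d0=np.load("top0p.npy").astype(int); d1=np.load("t20p.npy").astype(int); df=(np.abs(d0-d1).sum(2)>90).astype(np.uint8)
n,l,s,c=cv2.connectedComponentsWithStats(df); print([x.tolist() for x in s[1:] if x[4]>8])
print(ctrl.read_state()["qd"].round(3))
E
```

```text
[[ 456.1 -193.5]
 [ 452.1 -243.4]] overhang 39.97253204654777 to bridge (102) 101.28505235762879
[[221, 157, 34, 48, 848], [165, 192, 205, 208, 19102], [375, 196, 27, 45, 773], [593, 294, 15, 16, 49], [313, 312, 10, 11, 61], [613, 321, 27, 41, 582], [302, 323, 9, 11, 72], [316, 327, 8, 8, 44], [528, 359, 112, 41, 2518], [497, 370, 73, 30, 302], [278, 390, 15, 10, 80], [314, 395, 34, 5, 137]]
[ 0.074  0.018  0.05  -0.04   0.023 -0.011  0.06 ]
```

View pics/t20.png

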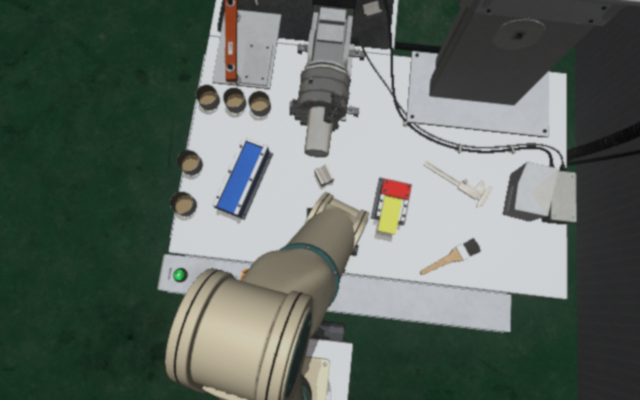

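The overhang measures 40.0 mm, so the plate is home. Apart from the plate, its shadow and the arm, nothing in the picture has changed. I'll let the arm settle, then hand in.

step_arm(deltas=[[[0,0,0,0,0,0,0],[0,0,0,0,0,0,0],[0,0,0,0,0,0,0],[0,0,0,0,0,0,0]]])

```text
clock: 25.45
eef_pos: [380.1, -76.1, 174.6]
tool_rot: [3.141, -0.001, -0.109]
force: [-1.1, 0.6, -0.4]
width: -0.1
```

```bash
python3 - <<'E'
from cell import ctrl
print(ctrl.read_state()["force"],ctrl.read_state()["clock"]); print(ctrl.finish_job())
E
```

```text
[-1.0603289   0.58222695 -0.3825991 ] 25.45
the job is handed in; nothing more can be done
None
```

The plate is home in the jig, against the stop and lying flat, and I handed the job in at 25.5 s of the 64 s allowed.

- **Slideway:** I pushed the plate with closed fingers from its plain end until the holed end overhung about 40 mm. I then pinched it there by its sides and lifted it out.
- **Stand:** I laid it across the middle of the rubber top and let go. Its centre came within about 2 mm of my estimate of the stand's middle, with both ends overhanging.
- **Jig:** I took it by the plain end, lowered it between the guides and slid it under the bridge until it stopped. After letting go I pushed the plain end again with closed fingers. It gave no further at 11 N, and I backed the arm clear.

**Last checks:**
- **Top camera:** the plain end juts 40.0 mm over the front edge, where 40 is home. It lies 101.3 mm from the bridge front, where 102 is expected.
- **Scene camera:** before the final push it gave 36.9 mm and 100.3 mm. The two cameras disagree with each other by about 2–4 mm, so I relied on the contact forces for "home".
- **Forces:** no reading passed about 15 N.
- **Other objects:** comparing the first and last top pictures, the only changes were the plate, its shadow and the arm. The arm partly hid the stand and pen there. In the last scene picture both looked to be in place, by eye.

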